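# Free a stuck mould insert with alternating mallet taps and lift it out

## Task

The sliding insert of the small resin mould has jammed askew in its slideway, its right end ahead. Swing the mould's lid up and over to the left until it stays open by itself, then take the mallet and walk the insert away from you, clear of its two front keepers, with light mallet taps on the left and right ends of its strike bar in turn, not touching it with the gripper until it is free. Then lay the mallet on the table, lift the insert out by its core and set it down flat and the right way up in the steel tray without dropping it, leaving the lid open and the other things on the bench undisturbed.

Things in the scene. Friction and masses are not known exactly. Their poses are not given: they have to be found in the camera images.
- mould: Bench mould, fixed: dark base plate 135 (x) x 190 (y) x 20 mm with an aluminium cheek at left and right (tops 70 mm above the table, inner faces 56.75 mm from the middle) and the slideway between (floor at 20 mm). Origin on the table, 62 mm behind the front edge, midway across; x = slide direction, away from the front, y left, z up. At x = 65 mm a low stop bar closes the slideway
- insert: Stuck insert, 0.42 kg: flange 64 (x) x 110 (y) x 12 mm in the slideway, a core on its middle, and ahead of the mould a steel strike bar 134 mm long (y), 14 mm thick, 3 to 29 mm above the underside. Origin under the middle of flange and core; x = slide direction, y left, z up; footprint x -89 to +32, y +-67 mm. Starts at x = -30 mm in the mould's frame, right end ahead by 2 to 4 degrees
- strike_left (a point): brass strike button (20 mm across) on the left end of the strike bar, centre of its front face: 55 mm left of the insert's middle, 17 mm above its underside (37 mm above the table in the mould). The insert can turn only about 4 degrees either way: 8 to 14 N on the end that lags swings it about 12 mm forward while the other end stays; the end that is ahead is jammed and does not give
- strike_right (a point): the same button on the right end of the strike bar, 55 mm right of the middle. Pushing on the middle of the bar takes about twice the force and does not rock the insert
- core_top (a point): middle of the top of the insert's core (61 mm above the table while in the mould); the core is 30 mm wide along the insert's x and 44 mm along y, free all round down to the flange, whose top is 29 mm lower; the bar's rear face is 57 mm in front of the core
- lid (a joint): angle of the mould's lid in rad: 0 shut, 1.57 upright, 1.9 fully open, leaning left against its stop. 0.35 kg, swings freely, falls shut before upright and stays open beyond it. Shut, it keeps the insert from sliding
- lid_hinge (a point): middle of the lid's hinge axis, which runs along the mould's x at its left side, 78.5 mm above the table; the lid reaches 166 mm to the right of it when shut
- lid_bail (a point): middle of the lid's round handle bar (black, 11 mm thick, 56 mm free between its arms, parallel to the hinge, 200 mm from it); on the right of the mould, 75 mm above the table when shut, with 28 mm free space between bar and lid edge
- mallet: Soft-faced mallet lying on the table, 0.30 kg. Origin under the middle of the head; the head is 100 mm long along x (cream face at x = +50 mm, red face at -50 mm, faces 38 mm across, centres 22 mm above the origin), 44 mm wide and high; the wooden handle runs from the head to y = -178 mm, 20 mm wide (x) and 24 mm high from y = -38 to -163 mm; z up
- mallet_grip (a point): point in the middle of the mallet's handle, 55 mm from the head's middle, 22 mm above the table when lying
- tray_in (a point): middle of the inner floor of the open steel tray (fixed), 4 mm above the table; inside 172 (x) x 202 (y) mm, rim 26 mm above the table
- way_45 (a point): Mark in the slideway under the insert's start; its x axis points 45 degrees left of the slide direction (by it skew is judged). Steel keeper lips on both cheeks (mould x -62 to -36 mm, underside 34.5 mm high) hold the flange down and a sprung plunger in each cheek (x = -38 mm) grips it. Slid 27 mm the insert is clear of both and lifts straight out; at 40 mm its bar meets the cheeks
- jar: clear storage jar of screws with a cream lid, 83 mm wide and 104 mm tall, at the back of the bench
- pliers_red: pliers with red grips, 198 x 62 x 12 mm, lying on the left of the bench
- tape_red: roll of red tape, 62 mm wide and 21 mm high, a bystander
- solder_spool: green and white solder spool, 55 x 78 x 36 mm, a bystander
- multimeter: dark hand multimeter, 145 x 70 x 43 mm, lying on the right near the robot
- marker_black: marker pen with a black cap, 135 mm long and 15 mm thick, lying on the right near the robot

How it is judged:
By the outcome, as a careful person would: the job done as asked, in the order asked, and still so for the second after the job is handed in, with the robot touching nothing.
It also fails if it takes over 67 s, if anything falls off the work surface, if the arm or the gripper's body presses on something with over 40 N, if the wrist force passes 120 N, or if a joint passes its speed limit or range.

## Robot

A 6-joint arm with a two-finger parallel gripper is mounted at the origin on a cart in front of the work surface, level with it; the furniture and walls round the work are solid. World frame = base frame: x ahead of the robot, y to its left, z up, the work surface at z = 0. Lengths are in m, angles in rad, forces in N, time in s.
With the tool pointing down it reaches from about 0.275 to 0.875 m from the base axis. Payload 12.5 kg.
Tool frame: the origin (TCP) lies where the fingers leave the gripper's body, on its centre line; the fingertips stand 73 mm ahead of it and the grasp point (between the pads) lies 54 mm ahead of it (bot.pinch_z is the distance from the TCP to the grasp point, in m); z points along the fingers, x is the direction in which the jaws open and shut, and the axes are right-handed (so a half turn about z gives the same grasp; the last joint's range is limited). The gripper opens to 85 mm and grips with 20 to 120 N. Pads are 22 mm wide; open, the fingers measure 114 mm over their backs; the gripper's body (76 mm by 85 mm) begins 54 mm behind the grasp point. The pads swing forward as they close: fully open they stand 13 mm farther back than shut.
Start: joints at [-1.39, 0.351, 1.652, -0, 1.139, -0.085], TCP at [0.144, -0.531, 0.304] pointing down, gripper open.
Joint ranges: [-2.75, 2.75], [-0.79, 2.1], [0.01, 2.65], [-1.57, 4.71], [0.07, 3.14], [-2.87, 2.87]. Speed limits (rad/s): [2.22, 2.22, 2.79, 3.14, 3.14, 3.14].

## Interface

Orientations are given as a unit quaternion [x, y, z, w].
In Python, from station import bot, imaging gives the robot as it stands. The module is installed in compiled form; this text tells all that it offers.
- The arm moves only by the shell command python3 -m jog 'ROWS' [FORCE]. ROWS is JSON, a list of rows, each a list of 7 numbers: the opening, from 0 (shut) to 1 (fully open), then the shift along the tool's x, y, z in m, then the turn, a rotation vector about the tool's x, y, z in rad. A call has exactly 8 rows; each row is the pose to reach, as a shift and turn from the pose commanded when the call began, along the tool's axes at that moment; what a row does not reach only later rows make up. A row lasts 1/8 s, in which the tool goes at most 62.5 mm and 10.7 degrees, less where a joint would pass 70% of its speed; a pose out of reach is approached as far as the arm can. A call with a gripper value outside its range is refused whole. The fingers move at their own pace and stop on an object; FORCE is the grip in N (left out, the last holds). Time passes only in rows, so rows that repeat a pose let the fingers close, or fill a call up. It gives the time, the measured TCP pose, the force and the opening at its end, in the units of the state.
- bot.state(): the state, without advancing time (a new reading comes with each control period).
- imaging.snapshot(name): name is "scene" or "top" or "wrist"; returns (picture, depth): 480x640x3 uint8, red, green, blue; 480x640 float32, m along the optical axis (not along the pixel's ray), 0 where there is no reading.
- imaging.camera_model(name): a dict with "intrinsics" (3x3 intrinsics, pixels), "origin" and "orientation" of the camera in the world. Camera axes: x right, y down, z forward; pixel columns grow to the right and rows downward; lengths in m; the calibration is good to about 2 mm. The wrist camera is an equidistant fisheye: a pixel r from the principal point sees the ray r / f radians off the axis. A picture is of the moment at which its call begins: read the wrist's pose just before it. camera_model takes no time and is no camera call; for the wrist camera it gives the pose at the moment of the call.
- bot.close_job(): hands the job in, once; it reports no verdict.
Trained networks look in the newest picture that a camera, given by its name, has taken for a name from the list of things; names that differ only in an ending like _2 or _b are one class to them, and where a whole thing is asked for, a point or a joint stands for the part that bears it (a point fixed in the world has none). Each returns a list of dicts, best first, with "p" (0 to 1); they miss things now and then, are a little off and sometimes report something else, mostly with a low value. They report only what shows in the picture. A call takes as long as a camera call.
- imaging.search_frame(camera, name): "at" ([x, y, z] in m, in world coordinates, good to about 4 mm: the middle of the surface that is visible of it).
- imaging.trace(camera, name): "pixels" (480x640 bool, what is visible of it).
The state is a dict: "t": time; "joints": joint angles; "joint_vel": joint speeds; "tau": joint torques, N m; "tool_pos": TCP position; "tool_rot": TCP orientation; "wrist_force": force on the tool from outside, world axes, zero at the start; "moment": the same for the moment, N m; "finger_gap": opening from 0.0 (shut) to 1.0 (fully open).
Only numpy, scipy, OpenCV 4.12 (cv2) and the standard library are available. Lean on these libraries where they do the work, as an engineer would, in place of code of your own. Each camera call takes 0.05 s, during which the arm holds its last target.

## Working session

There is one attempt and no reset: what is moved stays moved. The work goes in short steps, Python scripts to look and compute and a shell command to move; the robot and the scene stay as the last step left them, time stands still between calls to the robot, and variables do not carry over. Pictures are saved under pics/ and viewed, and the job is handed in when it is done.

```bash
ls; mkdir -p pics; cat > h.py <<'E'
import numpy as np, cv2
from station import bot, imaging
from scipy.spatial.transform import Rotation as R
def snap(name,fn=None):
    m=imaging.camera_model(name); p,d=imaging.snapshot(name)
    if fn: cv2.imwrite('pics/'+fn,p[:,:,::-1])
    return p,d,m
def back(m,u,v,d):
    K=np.array(m['intrinsics']); r=np.array([(u-K[0,2])/K[0,0],(v-K[1,2])/K[1,1],1])*d
    o=m['orientation']; Rm=R.from_quat(o).as_matrix() if np.array(o).size==4 else np.array(o)
    return Rm@r+np.array(m['origin'])
E
python3 - <<'E'
from h import *
np.set_printoptions(precision=4,suppress=True)
print(bot.state())
for c in ['scene','top']:
    p,d,m=snap(c,c+'0.png'); print(c,m)
    for n in ['mould','insert','lid','lid_bail','mallet','mallet_grip','strike_left','strike_right','core_top','tray_in']:
        try:
            r=imaging.search_frame(c,n)
            print(c,n,[(np.round(x['at'],4),round(x['p'],2)) for x in r[:2]])
        except Exception as e: print(c,n,e)
print(bot.state()['t'])
E
```

```text
pics
{'t': 0.0, 'joints': array([-1.3896,  0.3513,  1.6524,  0.    ,  1.1391, -0.0846]), 'joint_vel': array([-0.0009,  0.0003,  0.0005,  0.0005,  0.0002, -0.003 ]), 'tau': array([  0.0004, -50.6097, -29.1407,   0.    ,   0.0045,  -0.    ]), 'tool_pos': array([ 0.1444, -0.5304,  0.3033]), 'tool_rot': array([ 0.7946, -0.6072, -0.0005, -0.0004]), 'wrist_force': array([-0.9797,  0.6789, -0.2976]), 'moment': array([ 0.0147, -0.0258, -0.0034]), 'finger_gap': 0.9980655642215719}
scene {'intrinsics': array([[624.9185,   0.    , 316.1624],
       [  0.    , 624.9185, 234.4494],
       [  0.    ,   0.    ,   1.    ]]), 'origin': array([-0.3226, -1.5033,  0.8037]), 'orientation': array([ 0.8064, -0.2378,  0.1542, -0.519 ])}
scene mould [(array([ 0.6026, -0.0069,  0.0654]), 0.95)]
scene insert [(array([0.545 , 0.0565, 0.0326]), 0.74), (array([ 0.4079, -0.2344,  0.0309]), 0.2)]
scene lid [(array([0.5993, 0.0455, 0.0751]), 0.93)]
scene lid_bail [(array([0.6036, 0.0475, 0.0762]), 0.92)]
scene mallet [(array([ 0.4126, -0.2327,  0.0304]), 0.8), (array([0.5452, 0.0495, 0.0329]), 0.68)]
scene mallet_gr
[... 519 characters left out ...]
  0.0622])}
top mould [(array([0.6125, 0.057 , 0.0785]), 0.74), (array([0.3263, 0.2405, 0.0219]), 0.46)]
top insert [(array([0.5189, 0.0574, 0.0322]), 0.89)]
top lid [(array([ 0.7488, -0.1132,  0.0352]), 0.74), (array([0.6072, 0.0565, 0.0769]), 0.56)]
top lid_bail [(array([0.6109, 0.0584, 0.0772]), 0.96)]
top mallet [(array([ 0.417 , -0.2206,  0.0392]), 0.76)]
top mallet_grip [(array([ 0.4182, -0.2212,  0.0386]), 0.72), (array([0.5204, 0.058 , 0.0294]), 0.31)]
top strike_left [(array([0.5138, 0.0573, 0.031 ]), 0.66)]
top strike_right [(array([ 0.747 , -0.1098,  0.0378]), 0.42)]
top core_top [(array([0.521 , 0.06  , 0.0361]), 0.55)]
top tray_in [(array([ 0.5901, -0.3754,  0.0066]), 0.98)]
1.1
```

View pics/top0.png

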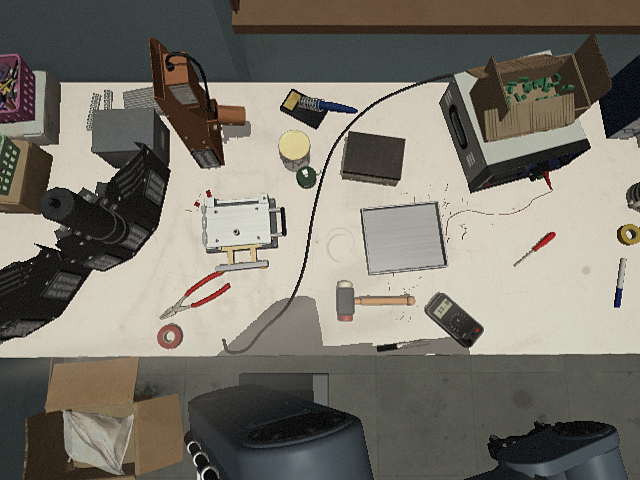

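View pics/scene0.png

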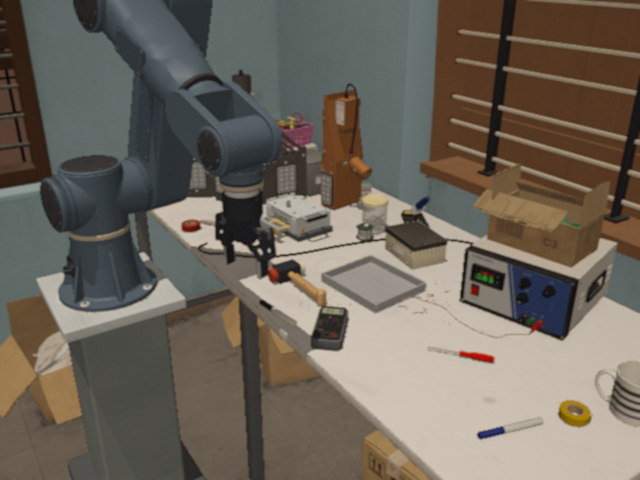

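```bash
python3 - <<'E'
from h import *
np.set_printoptions(precision=4,suppress=True)
p,d,m=snap('top')
import os
np.savez('top0.npz',p=p,d=d)
c=p[180:290,190:300]; cv2.imwrite('pics/z1.png',cv2.resize(c[:,:,::-1],None,fx=5.4,fy=5.4,interpolation=cv2.INTER_CUBIC))
c=p[270:330,325:425]; cv2.imwrite('pics/z2.png',cv2.resize(c[:,:,::-1],None,fx=7,fy=7,interpolation=cv2.INTER_CUBIC))
# world map heights
v,u=np.mgrid[0:480,0:640]
K=m['intrinsics'];r=np.stack([(u-K[0,2])/K[0,0]*d,(v-K[1,2])/K[1,1]*d,d],-1)
W=r@R.from_quat(m['orientation']).as_matrix().T+m['origin']
np.save('W0.npy',W)
H=np.round(W[...,2]*1000).astype(int)
print(H[190:280:4,196:296:4])
tbl=W[320:340,200:300]; print('table z',tbl[...,2].mean(), W[440:450,150:170,2].mean())
for n in ['mallet','lid_bail','insert','tray_in','lid']:
    t=imaging.trace('top',n)
    if t:
        k=t[0]['pixels'];P=W[k];P=P[P[:,2]>0.004]
        rr=cv2.minAreaRect((P[:,:2]*1000).astype(np.float32)); vv,uu=np.where(k)
        print(n,t[0]['p'],k.sum(),P.mean(0),rr,uu.min(),uu.max(),vv.min(),vv.max())
E
```

```text
[[   1   -2   -5    6   -4   -1   -1    0   -1    1    5    0   -2   -1
    -4    2    3   -5   -2   -2    3   -2    4    1   -2]
 [  -3    0    5    4   -1    5    2    0   -2    3    4   -3   -1    2
    -3   -2   65   70    0    0    1   -4   -2   -1   -2]
 [  -2   -1    0   73   68   -1   -2    2   -1    3   -1    0   -1    2
    33   37   68   71   49   -3   -1   -1   -3    1    0]
 [   3   -2    0   68   68   45   42   34   33   31   33   30   23   27
    18   20   69   71   57   23   -2   -2    3    2    0]
 [   1   -5   85   67   69   49   20   80   79   77   79   78   76   77
    81   81   74   80   78   20   -1    4    2    0   -1]
 [   3    2   84   80   81   78   79   78   78   77   81   81   77   75
    78   82   75   81   77   79   79   75   78    2   -1]
 [   1   -2   81   75   81   79   79   78   79   84   79   76   79   84
    85   78   78   77   74   19    2   -3   80    1   -3]
 [   3    2   82   80   78   79   80   73   76   80   79   81   80   80
    77   78   75   76   74   21    0   -2   81   -3    1]
 [  -2    2   84   76   82   76   79   77   78   80   83   7
[... 2037 characters left out ...]
710938, 248.57138061523438), 11.149656295776367) 337 413 283 321
lid_bail 0.81 2767 [0.6076 0.0566 0.0834] ((549.425048828125, -34.006866455078125), (406.8055114746094, 189.12857055664062), 54.61518478393555) 202 285 204 247
insert 0.95 632 [0.5232 0.0544 0.0466] ((476.68194580078125, -30.09490966796875), (318.68402099609375, 104.85664367675781), 61.4848518371582) 217 268 245 272
tray_in 0.82 5354 [ 0.5898 -0.3731  0.0154] ((550.2515869140625, -290.96417236328125), (235.72067260742188, 427.5163269042969), 24.426868438720703) 361 448 201 275
lid 0.91 2820 [0.6078 0.0534 0.0834] ((549.2894287109375, -33.61970520019531), (406.491943359375, 190.15213012695312), 54.85360336303711) 202 286 203 246
```

View pics/z1.png

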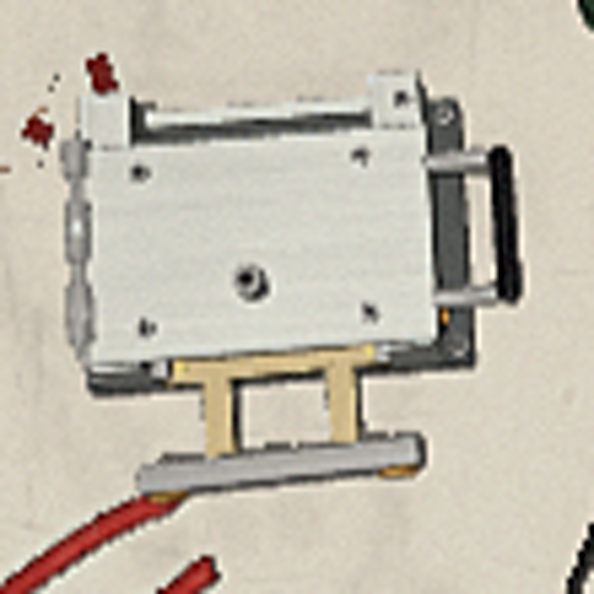

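View pics/z2.png

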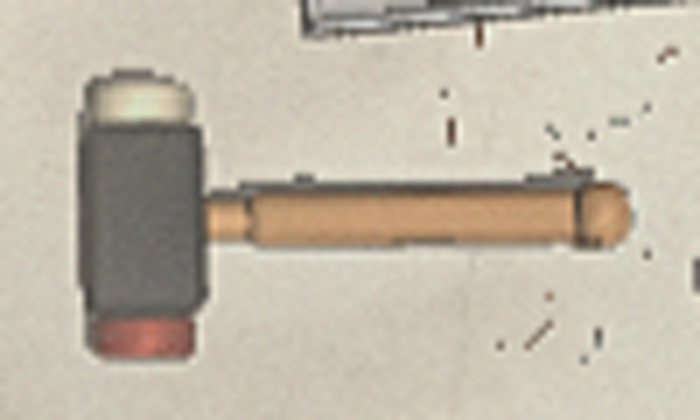

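```bash
python3 - <<'E'
from h import *
np.set_printoptions(precision=4,suppress=True)
W=np.load('W0.npy'); p=np.load('top0.npz')['p']
v,u=np.mgrid[0:480,0:640]
def reg(name,sel):
    n,l,s,c=cv2.connectedComponentsWithStats(sel.astype(np.uint8)); i=1+np.argmax(s[1:,4]); k=l==i
    P=W[k]; rr=cv2.minAreaRect((P[:,:2]*1000).astype(np.float32)); print(name,k.sum(),P.mean(0),np.median(P[:,2]),rr,'\n',cv2.boxPoints(rr)); return k
box=lambda a,b,c,d:(u>=a)&(u<b)&(v>=c)&(v<d)
Z=W[...,2]
reg('lidplate',box(200,279,195,255)&(Z>.066)&(Z<.1))
reg('bail',box(281,292,200,245)&(Z>.06)&(Z<.1))
reg('bar',box(205,280,258,280)&(Z>.040)&(Z<.06))
reg('mallet',box(325,430,270,330)&(Z>.012)&(Z<.08))
reg('head',box(325,358,270,330)&(Z>.012)&(Z<.08))
reg('handle',box(362,430,270,330)&(Z>.012)&(Z<.08))
reg('tray',box(350,455,190,285)&(Z>.012)&(Z<.05))
E
```

```text
lidplate 2973 [0.6116 0.0636 0.0784] 0.07858508562013555 ((622.6612548828125, 54.78036117553711), (134.6924285888672, 194.58741760253906), 3.8347601890563965) 
 [[548.9589 147.3522]
 [561.9728 -46.7996]
 [696.3636 -37.7915]
 [683.3497 156.3603]]
bail 122 [ 0.6154 -0.054   0.0791] 0.0793264175516255 ((617.9598999023438, -54.919090270996094), (75.64122772216797, 13.1397066116333), 0.782995879650116) 
 [[580.053  -48.8667]
 [580.2326 -62.0052]
 [655.8668 -60.9715]
 [655.6872 -47.833 ]]
bar 312 [0.5071 0.0539 0.0479] 0.04797354389443864 ((506.7215881347656, 53.819610595703125), (17.648544311523438, 132.0360565185547), 5.974148273468018) 
 [[491.0741 118.5607]
 [504.8164 -12.7583]
 [522.369  -10.9214]
 [508.6268 120.3975]]
mallet 1113 [ 0.4175 -0.2555  0.0375] 0.03823224355907806 ((417.8564453125, -289.0078430175781), (99.17870330810547, 197.77102661132812), 0.3004752993583679) 
 [[ 367.7492 -190.3837]
 [ 368.7864 -388.1521]
 [ 467.9637 -387.632 ]
 [ 466.9265 -189.8636]]
head 657 [ 0.4169 -0.212   0.0406] 0.041921859988035104 ((417.4172668457031, -216.67282104492188), (52.455467224121094, 99.68412780761719), 89.29524230957031) 
 [[ 367.2564 -242.2855]
 [ 466.933  -243.5116]
 [ 467.5782 -191.0601]
 [ 367.9016 -189.834 ]]
handle 431 [ 0.4184 -0.3222  0.0333] 0.033016323608651144 ((417.7470397949219, -321.3953857421875), (22.919357299804688, 133.05712890625), 0.5679340362548828) 
 [[ 405.6285 -254.9837]
 [ 406.9474 -388.0343]
 [ 429.8656 -387.8071]
 [ 428.5467 -254.7565]]
tray 672 [ 0.5917 -0.3767  0.0229] 0.02427227476510696 ((587.39208984375, -371.40423583984375), (181.61297607421875, 211.80352783203125), 5.899116039276123) 
 [[ 486.1822 -275.3961]
 [ 507.9507 -486.078 ]
 [ 688.602  -467.4124]
 [ 666.8334 -256.7305]]
```

```bash
cat >> h.py <<'E'
def down(yaw_x):  # tool pointing down with tool x at world yaw (rad)
    c,s=np.cos(yaw_x),np.sin(yaw_x)
    return R.from_matrix(np.array([[c,s,0],[s,-c,0],[0,0,-1]]))
def rel(pos,rot,p0=None,r0=None):
    s=bot.state()
    p0=s['tool_pos'] if p0 is None else np.array(p0); r0=R.from_quat(s['tool_rot']) if r0 is None else r0
    return np.round(r0.inv().apply(np.array(pos)-p0),4), np.round((r0.inv()*rot).as_rotvec(),4)
E
python3 - <<'E'
from h import *
np.set_printoptions(precision=4,suppress=True)
print(rel([.60,-.02,.33],down(np.radians(-87))))
W=np.load('W0.npy');v,u=np.mgrid[0:480,0:640]; Z=W[...,2]
sel=(u>=204)&(u<279)&(v>195)&(v<255)&(Z>.066)&(Z<.1)
pts=[]
for c in range(210,265):
    vv=np.where(sel[:,c])[0]; pts.append(W[vv.max(),c])
pts=np.array(pts); 
for _ in range(3):
    f=np.polyfit(pts[:,1],pts[:,0],1); e=pts[:,0]-np.polyval(f,pts[:,1]); pts=pts[abs(e)<.004]
print('lid front edge yaw',-np.degrees(np.arctan(f[0])),f,len(pts))
sel=(u>=281)&(u<292)&(v>205)&(v<240)&(Z>.06)&(Z<.1)
P=W[sel]; f=np.polyfit(P[:,0],P[:,1],1); print('bail',np.degrees(np.arctan(f[0])),P.mean(0))
# base plate right edge (z~20mm)
sel=(u>262)&(u<280)&(v>200)&(v<250)&(Z>.012)&(Z<.028)
pts=np.array([W[r,np.where(sel[r])[0].max()] for r in range(203,248) if sel[r].any()])
for _ in range(3):
    f=np.polyfit(pts[:,0],pts[:,1],1); e=pts[:,1]-np.polyval(f,pts[:,0]); pts=pts[abs(e)<.004]
print('base right',np.degrees(np.arctan(f[0])),len(pts),f)
E
```

```text
(array([-0.3731, -0.5736, -0.0261]), array([-0.    ,  0.    ,  0.2135]))
lid front edge yaw 4.453804261160468 [-0.0779  0.5621] 55
bail 3.19032073330252 [ 0.6154 -0.054   0.0791]
base right 4.854108459445463 37 [ 0.0849 -0.082 ]
```

```bash
python3 -m jog '[[1,-0.03,-0.05,0,0,0,0.03],[1,-0.08,-0.12,0,0,0,0.07],[1,-0.13,-0.19,-0.01,0,0,0.11],[1,-0.17,-0.26,-0.01,0,0,0.15],[1,-0.21,-0.32,-0.02,0,0,0.18],[1,-0.25,-0.38,-0.03,0,0,0.2],[1,-0.29,-0.44,-0.03,0,0,0.2],[1,-0.33,-0.51,-0.03,0,0,0.2]]' 
python3 - <<'E'
from h import *
np.set_printoptions(precision=4,suppress=True)
p,d,m=snap('wrist','w0.png'); print(m, bot.state()['t'],bot.state()['tool_pos'])
E
```

```text
t: 2.4
tool_pos: [0.474, -0.1591, 0.3307]
tool_rot: [0.73, -0.683, 0.0, -0.0]
wrist_force: [0.3, -1.4, 0.3]
finger_gap: 1.0
{'intrinsics': array([[371.6483,   0.    , 320.5259],
       [  0.    , 371.6483, 231.3578],
       [  0.    ,   0.    ,   1.    ]]), 'origin': array([ 0.551 , -0.1541,  0.3995]), 'orientation': array([ 0.722 , -0.6757, -0.1015,  0.1088])} 2.45 [ 0.4775 -0.1547  0.3308]
```

View pics/w0.png

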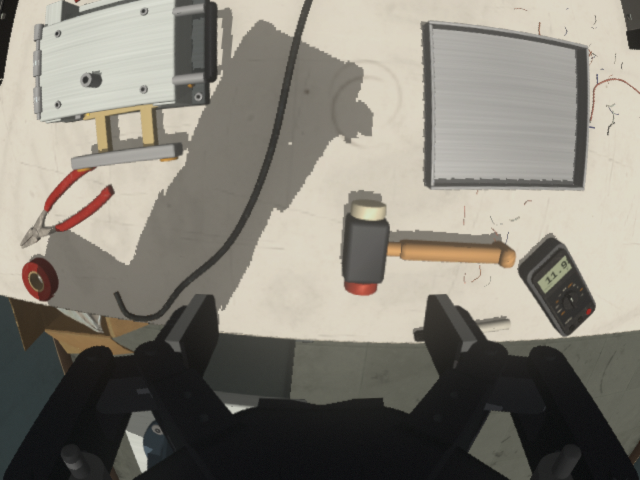

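```bash
cat >> h.py <<'E'
def wrist_W(d,m):
    v,u=np.mgrid[0:480,0:640].astype(float); K=m['intrinsics']
    a=(u-K[0,2])/K[0,0]; b=(v-K[1,2])/K[1,1]; th=np.hypot(a,b); k=np.tan(th)/np.maximum(th,1e-9)
    r=np.stack([a*k*d,b*k*d,d],-1)
    W=r@R.from_quat(m['orientation']).as_matrix().T+m['origin']; W[d==0]=np.nan
    return W
E
python3 - <<'E'
from h import *
print(bot.state()['tool_pos'],rel([.53,-.03,.33],down(np.radians(-86))))
E
```

```text
[ 0.47745783 -0.15470199  0.33079811] (array([-0.1208, -0.061 ,  0.0011]), array([-0.0029,  0.001 , -0.0011]))
```

```bash
python3 -m jog '[[1,-0.03,-0.015,0,0,0,0],[1,-0.06,-0.03,0,0,0,0],[1,-0.09,-0.045,0,0,0,0],[1,-0.115,-0.06,0,0,0,0],[1,-0.12,-0.06,0,0,0,0],[1,-0.12,-0.06,0,0,0,0],[1,-0.12,-0.06,0,0,0,0],[1,-0.12,-0.06,0,0,0,0]]' 
python3 - <<'E'
from h import *
np.set_printoptions(precision=4,suppress=True)
p,d,m=snap('wrist','w1.png'); W=wrist_W(d,m); np.savez('w1.npz',p=p,d=d,W=W); print(m['origin'],bot.state()['tool_pos'])
p2,d2,m2=snap('top'); np.savez('top1.npz',p=p2,d=d2)
for n in ['lid','lid_bail','insert','strike_left','strike_right']:
    print(n,[(np.round(x['at'],4),round(x['p'],2)) for x in imaging.search_frame('wrist',n)[:2]])
E
```

```text
t: 3.45
tool_pos: [0.5247, -0.0378, 0.3302]
tool_rot: [0.73, -0.684, 0.0, -0.0]
wrist_force: [-0.1, 0.5, 0.1]
finger_gap: 0.999
[ 0.6017 -0.0329  0.399 ] [ 0.5247 -0.0377  0.3302]
lid [(array([0.6083, 0.0481, 0.0779]), 0.69)]
lid_bail [(array([0.6097, 0.053 , 0.0754]), 0.81), (array([ 0.3213, -0.4093,  0.0088]), 0.54)]
insert [(array([0.516 , 0.0478, 0.0447]), 0.58)]
strike_left [(array([0.5156, 0.0509, 0.0471]), 0.64)]
strike_right [(array([0.5136, 0.0567, 0.0449]), 0.82), (array([0.6167, 0.054 , 0.0817]), 0.47)]
```

View pics/w1.png

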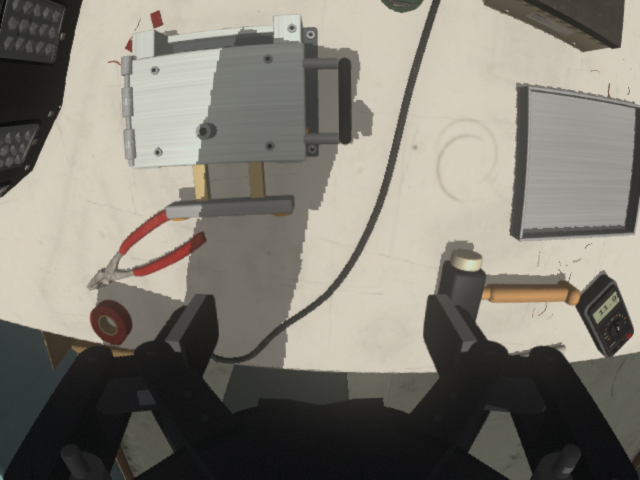

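```bash
python3 - <<'E'
from h import *
np.set_printoptions(precision=4,suppress=True)
z=np.load('w1.npz');W=z['W'];p=z['p'].astype(int);v,u=np.mgrid[0:480,0:640]; Z=W[...,2]
# bail: black pixels
sel=(u>=336)&(u<356)&(v>55)&(v<146)&(Z>.06)&(Z<.1)&(p.max(-1)<70)
P=W[sel]; print('bail',sel.sum(),P.mean(0),P.min(0),P.max(0),np.percentile(P[:,2],[10,50,90]))
def ln(P,a,b,t=.003):
    for _ in range(4):
        f=np.polyfit(P[:,a],P[:,b],1); e=P[:,b]-np.polyval(f,P[:,a]); P=P[abs(e)<t]
    return f,len(P)
f,n=ln(P,0,1,.006); print('bail line',np.degrees(np.arctan(f[0])),f)
lid=(u>=122)&(u<315)&(v>30)&(v<175)&(Z>.07)&(Z<.092)
cols=[c for c in range(140,300)]
E=np.array([W[np.where(lid[:,c])[0].max(),c] for c in cols]); f,n=ln(E,1,0); print('lid front',-np.degrees(np.arctan(f[0])),n,f)
E=np.array([W[r,np.where(lid[r])[0].max()] for r in range(75,128)]+[W[r,np.where(lid[r])[0].max()] for r in range(146,155)]); f,n=ln(E,0,1); print('lid right',np.degrees(np.arctan(f[0])),n,f, np.polyval(f,.615))
E=np.array([W[r,np.where(lid[r])[0].min()] for r in range(75,160)]); f,n=ln(E,0,1); print('lid left',np.degrees(np.arctan(f[0])),n,f, np.polyval(f,.615))
bar=(u>=160)&(u<300)&(v>190)&(v<222)&(Z>.041)&(Z<.058)
P=W[bar]; f,n=ln(P,1,0,.008); rr=cv2.minAreaRect((P[:,:2]*1000).astype(np.float32)); print('bar',-np.degrees(np.arctan(f[0])),P.mean(0),rr,np.median(P[:,2]))
E=np.array([W[np.where(bar[:,c])[0].min(),c] for c in range(172,290)]); f,n=ln(E,1,0); print('bar rear',-np.degrees(np.arctan(f[0])),n,f)
E=np.array([W[np.where(bar[:,c])[0].max(),c] for c in range(172,290)]); f,n=ln(E,1,0); print('bar front',-np.degrees(np.arctan(f[0])),n,f)
# base plate
b=(u>=290)&(u<330)&(v>25)&(v<165)&(Z>.012)&(Z<.027)
E=np.array([W[r,np.where(b[r])[0].max()] for r in range(70,150) if b[r].any()]); f,n=ln(E,0,1); print('base right',np.degrees(np.arctan(f[0])),n,f,np.polyval(f,.615))
E=W[b];print(np.nanmin(E,0),np.nanmax(E,0))
# right cheek top behind the lid
E=W[(u>270)&(u<304)&(v>10)&(v<40)&(Z>.062)&(Z<.076)]; print('rcheek',E.min(0),E.max(0))
E=W[(u>130)&(u<160)&(v>25)&(v<52)&(Z>.062)&(Z<.076)]; print('lcheek',E.min(0),E.max(0))
E=W[(u>440)&(u<640)&(v>215)&(v<310)&(Z>.012)&(Z<.06)];print('mallet',np.nanmin(E,0),np.nanmax(E,0))
E=W[(u>80)&(u<212)&(v>200)&(v<290)&(Z>.005)&(Z<.03)];print('pliers',np.nanmin(E,0),np.nanmax(E,0))
E=W[(u>190)&(u<212)&(v>228)&(v<250)&(Z>.006)&(Z<.03)];print('pliers tip',np.nanmin(E,0),np.nanmax(E,0))
E
E
```

```text
bail 993 [ 0.62   -0.052   0.0783] [ 0.5832 -0.0594  0.0741] [ 0.6574 -0.0445  0.0813] [0.0765 0.0784 0.0798]
bail line 4.319209991726589 [ 0.0755 -0.0988]
lid front 4.469664537331888 160 [-0.0782  0.5647]
lid right 4.05718991363462 62 [ 0.0709 -0.0621] -0.018441426687012215
lid left 3.1415303041287275 85 [0.0549 0.1168] 0.15058926493255814
bar 6.100847124015262 [0.5112 0.0521 0.0472] ((509.2460021972656, 55.07597351074219), (17.61516761779785, 133.76800537109375), 6.1049323081970215) 0.04751622572263964
bar rear 6.172028115704122 118 [-0.1081  0.5234]
bar front 5.963257116958162 117 [-0.1045  0.5091]
base right 4.739753166841514 70 [ 0.0829 -0.0799] -0.028865215508327255
[ 0.5648 -0.0327  0.0131] [ 0.6975 -0.0093  0.0262]
rcheek [ 0.6728 -0.0104  0.0621] [0.6977 0.0147 0.0729]
lcheek [0.665  0.1265 0.0622] [0.6871 0.153  0.0711]
mallet [ 0.3905 -0.5186  0.012 ] [ 0.5377 -0.1871  0.045 ]
pliers [0.3782 0.0912 0.005 ] [0.512  0.2705 0.0297]
pliers tip [0.4499 0.0912 0.0061] [0.471  0.108  0.0132]bash: E: command not found
```

```bash
python3 - <<'E'
from h import *
print(bot.pinch_z,rel([.62,-.052,.131],down(np.radians(-85.7))))
E
```

```text
0.0539 (array([ 0.021 , -0.094 ,  0.1992]), array([-0.    , -0.    , -0.0093]))
```

```bash
python3 -m jog '[[0.33,0.007,-0.03,0.03,0,0,0],[0.33,0.014,-0.065,0.07,0,0,-0.01],[0.33,0.021,-0.094,0.11,0,0,-0.01],[0.33,0.021,-0.094,0.135,0,0,-0.01],[0.33,0.021,-0.094,0.135,0,0,-0.01],[0.33,0.021,-0.094,0.135,0,0,-0.01],[0.33,0.021,-0.094,0.135,0,0,-0.01],[0.33,0.021,-0.094,0.135,0,0,-0.01]]' 30
python3 - <<'E'
from h import *
p,d,m=snap('wrist','w2.png');print(m['origin'],bot.state()['finger_gap'],bot.state()['t'])
p,d,m=snap('scene'); cv2.imwrite('pics/s2.png',cv2.resize(p[150:270,200:360,::-1],None,fx=4,fy=4))
E
```

```text
t: 4.8
tool_pos: [0.6202, -0.052, 0.1962]
tool_rot: [0.733, -0.68, 0.001, -0.0]
wrist_force: [0.4, -0.6, -0.6]
finger_gap: 0.329
[ 0.69709851 -0.04620303  0.26508516] 0.3319309001515341 4.85
```

View pics/w2.png

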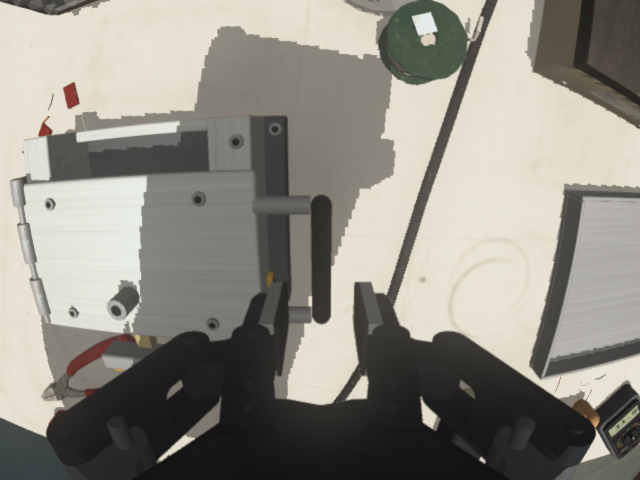

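View pics/s2.png

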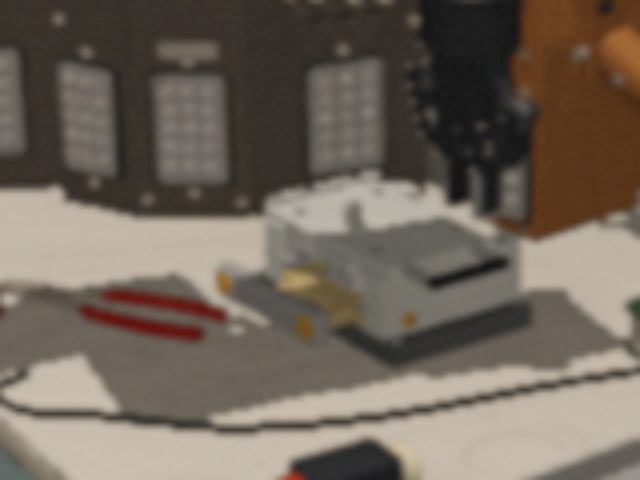

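```bash
python3 -m jog '[[0.33,0,0,0.02,0,0,0],[0.33,0,0,0.05,0,0,0],[0.33,0,0,0.065,0,0,0],[0.33,0,0,0.065,0,0,0],[0,0,0,0.065,0,0,0],[0,0,0,0.065,0,0,0],[0,0,0,0.065,0,0,0],[0,0,0,0.065,0,0,0]]' 30
```

```text
t: 5.9
tool_pos: [0.6204, -0.0521, 0.1309]
tool_rot: [0.733, -0.68, 0.001, -0.0]
wrist_force: [-0.1, -1.6, 3.2]
finger_gap: 0.112
```

```bash
python3 -m jog '[[0,0,0,-0.012,0,0,0],[0,-0.002,0,-0.030,0,0,0],[0,-0.006,0,-0.0535,0,0,0],[0,-0.0145,0,-0.078,0,0,0],[0,-0.0255,0,-0.1015,0,0,0],[0,-0.040,0,-0.123,0,0,0],[0,-0.0555,0,-0.1415,0,0,0],[0,-0.073,0,-0.158,0,0,0]]' 30
python3 - <<'E'
from h import *
print(bot.state())
p,d,m=snap('wrist','w3.png')
r=np.array([.075,-.997,0])
H=np.array([.605,.1474,.0785])
for th in np.arange(1.0,1.9,.1):
    f=th-.0175; b=H+.2*(np.cos(f)*r+[0,0,np.sin(f)]); t=b+[0,0,.056]
    print(round(th,2),t.round(4), (.2*(np.cos(f)-np.cos(.8825))).round(4), (-.2*(np.sin(f)-np.sin(.8825))).round(4))
f=1.85-.0175;print((.2*(np.cos(f)-np.cos(.8825))).round(4), (-.2*(np.sin(f)-np.sin(.8825))).round(4))
E
```

```text
t: 6.9
tool_pos: [0.6149, 0.0188, 0.2913]
tool_rot: [0.733, -0.68, 0.003, 0.001]
wrist_force: [-0.9, -14.6, 13.7]
finger_gap: 0.115
{'t': 6.9, 'joints': array([-0.04362549,  0.48015853,  1.48897125, -0.00534576,  1.16893457,
        1.45409274]), 'joint_vel': array([ 0.23158383, -0.14688908, -0.1127749 ,  0.01626228,  0.248553  ,
        0.22515337]), 'tau': array([  7.78608352, -48.75169158, -24.33077395,   3.90014917,
        -0.80774277,  -0.40505751]), 'tool_pos': array([0.61491318, 0.01875437, 0.29127184]), 'tool_rot': array([ 7.33171097e-01, -6.80037477e-01,  2.93908368e-03,  7.31008305e-04]), 'wrist_force': array([ -0.86868057, -14.6351381 ,  13.66258955]), 'moment': array([-2.60994897,  0.27913771, -0.05727647]), 'finger_gap': 0.11477653953358222}
1.0 [0.6133 0.0367 0.3009] -0.0161 -0.0119
1.1 [0.612  0.0539 0.3111] -0.0332 -0.0222
1.2 [0.6107 0.0719 0.3196] -0.0513 -0.0306
1.3 [0.6093 0.0907 0.3262] -0.0702 -0.0373
1.4 [0.6078 0.1101 0.331 ] -0.0896 -0.042
1.5 [0.6063 0.1298 0.3337] -0.1094 -0.0448
1.6 [0.6048 0.1497 0.3345] -0.1294 -0.0455
1.7 [0.6033 0.1696 0.3333] -0.1493 -0.0443
1.8 [0.6018 0.1893 0.33  ] -0.1691 -0.0411
-0.1788 -0.0387
```

View pics/w3.png

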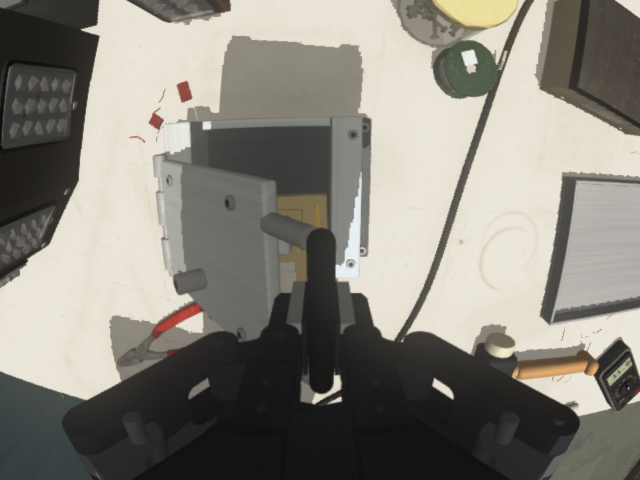

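```bash
python3 -m jog '[[0,-0.010,0,-0.012,0,0,0],[0,-0.026,0,-0.022,0,0,0],[0,-0.044,0,-0.031,0,0,0],[0,-0.063,0,-0.038,0,0,0],[0,-0.083,0,-0.0435,0,0,0],[0,-0.103,0,-0.047,0,0,0],[0,-0.123,0,-0.048,0,0,0],[0,-0.143,0,-0.0475,0,0,0]]' 30
```

```text
t: 7.95
tool_pos: [0.6037, 0.1647, 0.3359]
tool_rot: [0.733, -0.68, 0.0, -0.0]
wrist_force: [8.6, -1.3, -1.6]
finger_gap: 0.113
```

```bash
python3 -m jog '[[0,-0.018,0,0.003,0,0,0],[0,-0.032,0,0.007,0,0,0],[0,-0.036,0,0.008,0,0,0],[0,-0.036,0,0.008,0,0,0],[0.45,-0.036,0,0.008,0,0,0],[0.45,-0.036,0,0.008,0,0,0],[0.45,-0.036,0,-0.03,0,0,0],[0.45,-0.036,0,-0.08,0,0,0]]' 30
python3 - <<'E'
from h import *
p,d,m=snap('wrist','w4.png');print(m['origin'],bot.state()['tool_pos'],bot.state()['finger_gap'],bot.state()['t'])
E
```

```text
t: 8.95
tool_pos: [0.6004, 0.1993, 0.4151]
tool_rot: [0.733, -0.68, -0.001, 0.002]
wrist_force: [1.3, 0.1, -0.1]
finger_gap: 0.452
[0.67771902 0.20509844 0.4835628 ] [0.60132756 0.19957209 0.42345608] 0.4524121749911922 9.0
```

View pics/w4.png

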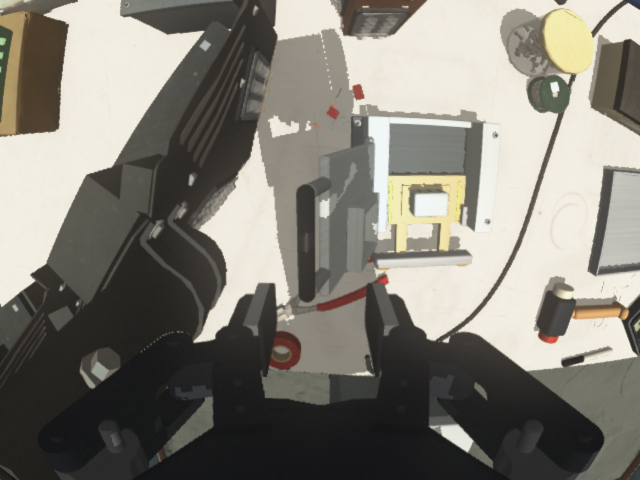

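```bash
python3 - <<'E'
from h import *
p,d,m=snap('top','t4.png'); K=m['intrinsics'];v,u=np.mgrid[0:480,0:640]
W=np.stack([(u-K[0,2])/K[0,0]*d,(v-K[1,2])/K[1,1]*d,d],-1)@R.from_quat(m['orientation']).as_matrix().T+m['origin']; Z=W[...,2]
h=W[(u>=362)&(u<420)&(v>285)&(v<315)&(Z>.02)&(Z<.05)]; print(h.mean(0),np.median(h[:,2])); f=np.polyfit(h[:,1],h[:,0],1);print(-np.degrees(np.arctan(f[0])),np.polyval(f,-.266))
h=W[(u>=330)&(u<358)&(v>285)&(v<315)&(Z>.03)&(Z<.06)]; print('head',h.mean(0),h.min(0),h.max(0))
print(rel([.4177,-.266,.25],down(np.radians(0.5))))
print(bot.state()['tool_pos'])
E
```

```text
[ 0.41850132 -0.32279158  0.03373368] 0.03318842927235166
0.2823282993802814 0.4182214694056394
head [ 0.41910184 -0.21171051  0.04233491] [ 0.38476658 -0.24234552  0.03009869] [ 0.4566231  -0.19031698  0.04935404]
(array([0.4506, 0.2197, 0.1687]), array([-0.0069, -0.0043, -1.5037]))
[0.60148495 0.1996287  0.42090611]
```

```bash
python3 -m jog '[[0.5,0.05,0.025,0.01,0,0,-0.18],[0.5,0.105,0.05,0.03,0,0,-0.36],[0.5,0.16,0.08,0.05,0,0,-0.55],[0.5,0.215,0.105,0.08,0,0,-0.74],[0.5,0.27,0.13,0.1,0,0,-0.93],[0.5,0.325,0.16,0.12,0,0,-1.12],[0.5,0.38,0.19,0.15,0,0,-1.31],[0.5,0.435,0.21,0.17,0,0,-1.5]]'
python3 - <<'E'
from h import *
print(rel([.418,-.266,.08],down(np.radians(0.4))))
E
```

```text
t: 10.05
tool_pos: [0.4388, -0.2078, 0.2619]
tool_rot: [0.999, -0.048, -0.001, -0.0]
wrist_force: [0.8, 0.4, 0.1]
finger_gap: 0.498
(array([-0.0149,  0.06  ,  0.1818]), array([-0.0009,  0.0012, -0.1028]))
```

```bash
python3 -m jog '[[0.5,-0.0085,0.0165,0.02,0,0,0],[0.5,-0.0085,0.0165,0.06,0,0,0],[0.5,-0.0085,0.0165,0.1,0,0,0],[0.5,-0.0085,0.0165,0.12,0,0,0],[0.5,-0.0085,0.0165,0.12,0,0,0],[0.5,-0.0085,0.0165,0.12,0,0,0],[0.5,-0.0085,0.0165,0.12,0,0,0],[0.5,-0.0085,0.0165,0.12,0,0,0]]'
python3 - <<'E'
from h import *
print(rel([.418,-.266,.08],down(np.radians(0.4))))
p,d,m=snap('wrist','w5.png')
E
```

```text
t: 11.05
tool_pos: [0.4302, -0.2225, 0.1438]
tool_rot: [0.999, -0.051, 0.0, 0.0]
wrist_force: [0.7, 0.7, 0.5]
finger_gap: 0.5
(array([-0.0078,  0.0445,  0.0638]), array([ 0.0006, -0.001 , -0.1083]))
```

View pics/w5.png

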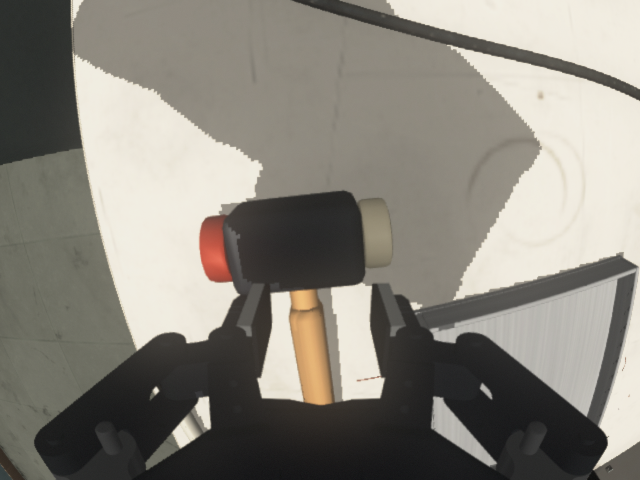

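```bash
python3 -m jog '[[0.5,-0.004,0.022,0,0,0,-0.05],[0.5,-0.008,0.0445,0.01,0,0,-0.108],[0.5,-0.008,0.0445,0.035,0,0,-0.108],[0.5,-0.008,0.0445,0.064,0,0,-0.108],[0.5,-0.008,0.0445,0.064,0,0,-0.108],[0,-0.008,0.0445,0.064,0,0,-0.108],[0,-0.008,0.0445,0.064,0,0,-0.108],[0,-0.008,0.0445,0.064,0,0,-0.108]]' 110
python3 - <<'E'
from h import *
print(rel([.418,-.266,.08],down(np.radians(0.4))),bot.state()['tool_pos'])
E
```

```text
t: 12.1
tool_pos: [0.4181, -0.2661, 0.0806]
tool_rot: [1.0, 0.003, 0.001, 0.001]
wrist_force: [-1.2, 0.6, 6.8]
finger_gap: 0.209
(array([-0.0001, -0.0001,  0.0006]), array([ 0.0012, -0.0015, -0.0002])) [ 0.41807553 -0.26612818  0.0806013 ]
```

```bash
python3 -m jog '[[0,0,0,-0.03,0,0,0],[0,0,0,-0.07,0,0,0],[0,0,-0.04,-0.08,0,0,-0.02],[0,0,-0.09,-0.08,0,0,-0.04],[0,0.002,-0.14,-0.08,0,0,-0.068],[0,0.003,-0.19,-0.08,0,0,-0.068],[0,0.004,-0.24,-0.08,0,0,-0.068],[0,0.005,-0.29,-0.08,0,0,-0.068]]' 120
python3 - <<'E'
from h import *
print(rel([.423,.048,.13],down(np.radians(4.3))),bot.state()['tool_pos'])
E
```

```text
t: 13.1
tool_pos: [0.4206, 0.0258, 0.16]
tool_rot: [0.999, 0.037, 0.001, 0.0]
wrist_force: [0.8, -0.1, -3.0]
finger_gap: 0.208
(array([ 0.004, -0.022,  0.03 ]), array([ 0.0002, -0.0015, -0.0003])) [0.42058825 0.02578438 0.16001927]
```

```bash
python3 -m jog '[[0,0.002,-0.012,0.01,0,0,0],[0,0.004,-0.022,0.03,0,0,0],[0,0.004,-0.022,0.05,0,0,0],[0,0.004,-0.022,0.06,0,0,0],[0,0.004,-0.022,0.06,0,0,0],[0,0.004,-0.022,0.06,0,0,0],[0,0.004,-0.022,0.06,0,0,0],[0,0.004,-0.022,0.06,0,0,0]]' 120
python3 - <<'E'
from h import *
p,d,m=snap('wrist','w6.png'); np.savez('w6.npz',p=p,d=d,W=wrist_W(d,m))
p,d,m=snap('scene'); cv2.imwrite('pics/s6.png',cv2.resize(p[150:270,200:360,::-1],None,fx=4,fy=4))
print(bot.state())
E
```

```text
t: 14.1
tool_pos: [0.4232, 0.0464, 0.0995]
tool_rot: [0.999, 0.037, 0.0, 0.0]
wrist_force: [-0.8, -0.2, -2.9]
finger_gap: 0.211
{'t': 14.2, 'joints': array([-2.27008944e-04,  4.95092711e-01,  2.10326717e+00,  2.43207634e-05,
        5.42831010e-01, -7.48801183e-02]), 'joint_vel': array([ 1.13060669e-03,  1.59768684e-03,  2.79637095e-04,  1.12170798e-03,
       -4.86784042e-05, -7.11303234e-04]), 'tau': array([-2.38109456e-02, -4.56346571e+01, -1.52503413e+01,  6.40693470e-02,
        1.02496339e-02, -3.38685013e-04]), 'tool_pos': array([0.42307105, 0.04640638, 0.09937399]), 'tool_rot': array([9.99303813e-01, 3.73074830e-02, 2.00975924e-04, 1.26279470e-06]), 'wrist_force': array([ 0.36454709, -0.0085106 , -2.79188992]), 'moment': array([-0.08951938, -0.01594906,  0.00657279]), 'finger_gap': 0.21136039294809475}
```

View pics/w6.png

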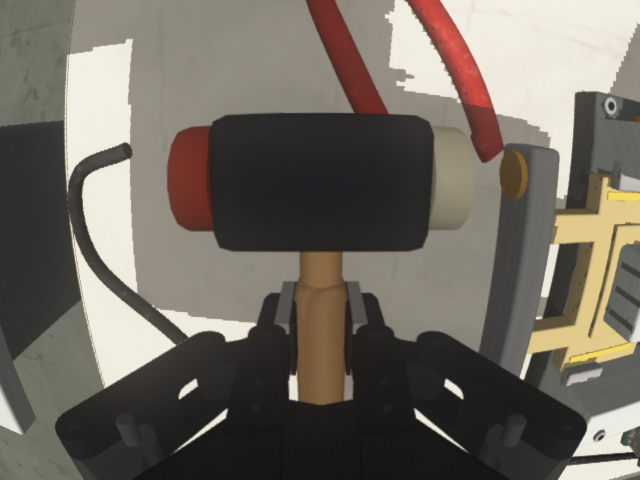

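View pics/s6.png

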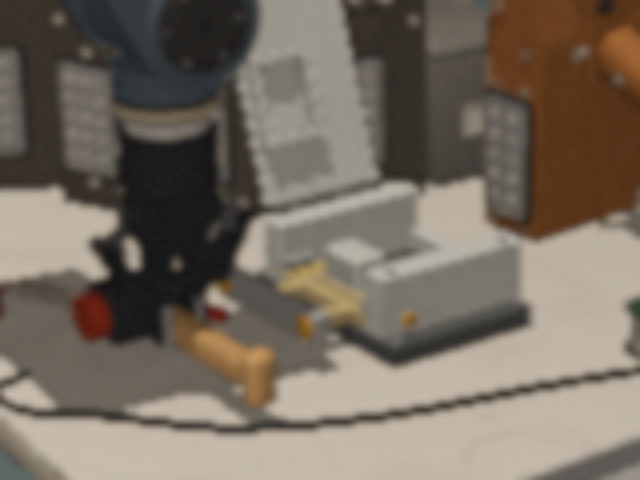

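```bash
python3 - <<'E'
from h import *
np.set_printoptions(precision=4,suppress=True)
W=np.load('w6.npz')['W'];p=np.load('w6.npz')['p'].astype(int)
for r in (165,178,190): print([ (c,W[r,c].round(3).tolist()) for c in (466,470,473,503,508,514,520,530,545)])
v,u=np.mgrid[0:480,0:640]
yel=(u>495)&(u<530)&(v>140)&(v<205)&(p[...,0]>p[...,2]*1.6)&(p[...,0]>70)
P=W[yel];print(yel.sum(),P.mean(0),P.min(0),P.max(0))
E
```

```text
[(466, [0.466, 0.113, 0.057]), (470, [0.468, 0.113, 0.056]), (473, [0.469, 0.113, 0.057]), (503, [0.494, 0.112, 0.03]), (508, [0.495, 0.113, 0.034]), (514, [0.494, 0.114, 0.039]), (520, [0.494, 0.114, 0.043]), (530, [0.497, 0.115, 0.046]), (545, [0.502, 0.116, 0.049])]
[(466, [0.467, 0.108, 0.057]), (470, [0.468, 0.109, 0.058]), (473, [0.469, 0.109, 0.057]), (503, [0.495, 0.107, 0.03]), (508, [0.495, 0.108, 0.034]), (514, [0.495, 0.109, 0.04]), (520, [0.495, 0.11, 0.044]), (530, [0.497, 0.11, 0.047]), (545, [0.504, 0.111, 0.048])]
[(466, [0.467, 0.105, 0.059]), (470, [0.469, 0.105, 0.058]), (473, [nan, nan, nan]), (503, [0.495, 0.102, 0.031]), (508, [0.496, 0.103, 0.035]), (514, [0.495, 0.104, 0.041]), (520, [0.496, 0.105, 0.044]), (530, [0.499, 0.106, 0.047]), (545, [0.505, 0.107, 0.048])]
1192 [nan nan nan] [nan nan nan] [nan nan nan]
```

```bash
cat > bar.py <<'E'
from h import *
import sys
np.set_printoptions(precision=4,suppress=True)
def bar(tag):
    s=bot.state();p,d,m=snap('top',f'b{tag}.png');K=m['intrinsics'];v,u=np.mgrid[0:480,0:640]
    W=np.stack([(u-K[0,2])/K[0,0]*d,(v-K[1,2])/K[1,1]*d,d],-1)@R.from_quat(m['orientation']).as_matrix().T+m['origin']
    p,d,m=snap('wrist',f'v{tag}.png'); Ww=wrist_W(d,m); q=p.astype(int)
    print('t',s['t'],'F',s['wrist_force'],'tcp',s['tool_pos'])
    c,s_=np.cos(np.radians(4.3)),np.sin(np.radians(4.3))
    for nm,A in (('top',W),('wrist',Ww)):
        X=(A[...,0]-.6195)*c+(A[...,1]-.0667)*s_; Y=-(A[...,0]-.6195)*s_+(A[...,1]-.0667)*c; Z=A[...,2]
        # bar top: x -125..-60, z 43..54
        k=(X>-.135)&(X<-.062)&(abs(Y)<.075)&(Z>.042)&(Z<.0535)
        if k.sum()>60:
            n,l,st,ce=cv2.connectedComponentsWithStats(k.astype(np.uint8)); i=1+np.argmax(st[1:,4]);k=l==i
            x,y=X[k],Y[k]
            f=np.polyfit(y,x,1); 
            for _ in range(3):
                g=abs(x-np.polyval(f,y))<.009; f=np.polyfit(y[g],x[g],1)
            print(nm,'n',k.sum(),'bar y %.3f..%.3f'%(y.min(),y.max()),'skew %.2f deg'%-np.degrees(np.arctan(f[0])),'mid bar x %.4f -> insert x %.4f'%(f[1],f[1]+.079),'L %.4f R %.4f'%(np.polyval(f,.055),np.polyval(f,-.055)))
        # core top z 58..65
        k=(X>-.07)&(X<.05)&(abs(Y)<.045)&(Z>.056)&(Z<.0665)
        if k.sum()>40:
            n,l,st,ce=cv2.connectedComponentsWithStats(k.astype(np.uint8)); i=1+np.argmax(st[1:,4]);k=l==i
            rr=cv2.minAreaRect((np.c_[X[k],Y[k]]*1000).astype(np.float32)); print(nm,'core',k.sum(),X[k].mean(),Y[k].mean(),np.median(Z[k]),A[k].mean(0),rr)
bar(sys.argv[1])
E
python3 bar.py 0; python3 -m jog '[[0,0.012,0,0,0,0,0],[0,0.024,0,0,0,0,0],[0,0.031,0,0,0,0,0],[0,0.036,0,0,0,0,0],[0,0.024,0,0,0,0,0],[0,0.008,0,0,0,0,0],[0,0,0,0,0,0,0],[0,0,0,0,0,0,0]]' 120; python3 bar.py 1
```

```text
t 14.2 F [ 0.3645 -0.0085 -2.7919] tcp [0.4231 0.0464 0.0994]
top n 279 bar y -0.071..0.061 skew 0.68 deg mid bar x -0.1121 -> insert x -0.0331 L -0.1128 R -0.1115
top core 196 -0.033888357934698216 -0.0023915605583856134 0.06041166994730973 [0.5859 0.0618 0.0602] ((-33.28582000732422, -1.6704444885253906), (30.005218505859375, 44.195289611816406), 1.5635319948196411)
wrist n 7472 bar y -0.039..0.065 skew 2.72 deg mid bar x -0.1116 -> insert x -0.0326 L -0.1142 R -0.1090
wrist core 280 -0.04414473778736273 -0.013176145209365747 0.05812573792706714 [0.5765 0.0503 0.0582] ((-45.0242919921875, -11.627961158752441), (7.479188919067383, 23.304882049560547), 19.96232032775879)
t: 15.3
tool_pos: [0.4232, 0.0464, 0.0993]
tool_rot: [0.999, 0.037, 0.0, -0.0]
wrist_force: [-0.7, 0.1, -2.7]
finger_gap: 0.207
t 15.3 F [-0.6716  0.1005 -2.7115] tcp [0.4232 0.0464 0.0993]
top n 299 bar y -0.068..0.063 skew -1.21 deg mid bar x -0.1099 -> insert x -0.0309 L -0.1088 R -0.1111
top core 194 -0.031013188061648683 -0.0038297603794802248 0.060351811582407766 [0.5889 0.0606 0.0603] ((-30.569238662719727, -2.7439804077148438), (44.143516540527344, 30.938982009887695), 89.20313262939453)
wrist n 7567 bar y -0.040..0.067 skew -0.10 deg mid bar x -0.1089 -> insert x -0.0299 L -0.1088 R -0.1090
wrist core 228 -0.04211638390569976 -0.015069212886428538 0.05811989013741342 [0.5786 0.0485 0.0581] ((-42.81751251220703, -14.020414352416992), (6.222899913787842, 18.68126678466797), 19.476043701171875)
```

```bash
python3 -m jog '[[0,0.012,0,0,0,0,0],[0,0.024,0,0,0,0,0],[0,0.034,0,0,0,0,0],[0,0.040,0,0,0,0,0],[0,0.041,0,0,0,0,0],[0,0.020,0,0,0,0,0],[0,0,0,0,0,0,0],[0,0,0,0,0,0,0]]' 120; python3 bar.py 2
```

```text
t: 16.4
tool_pos: [0.4227, 0.0465, 0.0991]
tool_rot: [0.999, 0.037, -0.0, -0.0]
wrist_force: [0.8, -0.4, -2.6]
finger_gap: 0.209
t 16.4 F [ 0.7865 -0.368  -2.6268] tcp [0.4227 0.0465 0.0991]
top n 304 bar y -0.064..0.068 skew -3.20 deg mid bar x -0.1079 -> insert x -0.0289 L -0.1049 R -0.1110
top core 187 -0.028957906894990258 -0.001521743758137874 0.0605669733732388 [0.5907 0.063  0.0604] ((-29.002490997314453, -1.518798828125), (42.750675201416016, 30.48924446105957), 86.88990783691406)
wrist n 7805 bar y -0.039..0.071 skew -2.30 deg mid bar x -0.1070 -> insert x -0.0280 L -0.1048 R -0.1092
wrist core 148 -0.041109236847796195 -0.015043088876450405 0.05779910614074253 [0.5796 0.0486 0.0578] ((-41.243064880371094, -14.316934585571289), (5.57236909866333, 16.397876739501953), 20.578454971313477)
```

```bash
python3 -m jog '[[0,0,0.04,0,0,0,0],[0,0,0.08,0,0,0,0],[0,0,0.11,0,0,0,0],[0,0.014,0.11,0,0,0,0],[0,0.028,0.11,0,0,0,0],[0,0.038,0.11,0,0,0,0],[0,0.043,0.11,0,0,0,0],[0,0.045,0.11,0,0,0,0]]' 120; python3 -m jog '[[0,-0.014,0,0,0,0,0],[0,-0.030,0,0,0,0,0],[0,-0.035,0,0,0,0,0],[0,-0.035,0,0,0,0,0],[0,-0.035,-0.02,0,0,0,0],[0,-0.035,-0.05,0,0,0,0],[0,-0.035,-0.08,0,0,0,0],[0,-0.035,-0.11,0,0,0,0]]' 120; python3 bar.py 3
```

```text
t: 17.5
tool_pos: [0.4721, -0.0595, 0.0975]
tool_rot: [0.999, 0.04, -0.007, -0.0]
wrist_force: [-28.1, -21.6, 1.0]
finger_gap: 0.208
t: 18.5
tool_pos: [0.4337, 0.0484, 0.0993]
tool_rot: [0.999, 0.037, 0.001, -0.0]
wrist_force: [0.1, 0.3, -2.6]
finger_gap: 0.213
t 18.5 F [ 0.1458  0.253  -2.6171] tcp [0.4337 0.0484 0.0993]
top n 249 bar y -0.071..0.060 skew 0.98 deg mid bar x -0.1003 -> insert x -0.0213 L -0.1013 R -0.0994
top core 191 -0.022361508878065876 -0.0014719055273710929 0.06057761371438586 [0.5973 0.0636 0.0606] ((-21.98632049560547, -0.6789379119873047), (31.033166885375977, 44.05001449584961), 0.3464962840080261)
wrist n 7081 bar y -0.036..0.064 skew 3.69 deg mid bar x -0.1003 -> insert x -0.0213 L -0.1039 R -0.0968
wrist core 332 -0.03254429891389618 -0.012025395209900981 0.05823878128136408 [0.5879 0.0523 0.0582] ((-33.603729248046875, -10.41415023803711), (7.910536766052246, 26.98215103149414), 22.676795959472656)
```

```bash
python3 -m jog '[[0,0.012,0,0,0,0,0],[0,0.024,0,0,0,0,0],[0,0.033,0,0,0,0,0],[0,0.037,0,0,0,0,0],[0,0.0385,0,0,0,0,0],[0,0.0385,0,0,0,0,0],[0,0.025,0,0,0,0,0],[0,0.010,0,0,0,0,0]]' 120; python3 bar.py 4
```

```text
t: 19.6
tool_pos: [0.4432, 0.0475, 0.0992]
tool_rot: [0.999, 0.037, 0.001, 0.0]
wrist_force: [0.1, 0.4, -3.7]
finger_gap: 0.207
t 19.6 F [ 0.1474  0.3539 -3.7307] tcp [0.4432 0.0475 0.0992]
top n 78 bar y -0.069..-0.025 skew -9.65 deg mid bar x -0.0899 -> insert x -0.0109 L -0.0805 R -0.0992
top core 195 -0.01908268981127395 -0.0037425731513666166 0.06046536804851632 [0.6008 0.0615 0.0605] ((-19.08146858215332, -3.0663795471191406), (44.18355178833008, 29.898130416870117), 86.14642333984375)
wrist n 7670 bar y -0.036..0.066 skew 0.36 deg mid bar x -0.0968 -> insert x -0.0178 L -0.0972 R -0.0965
wrist core 479 -0.02923875036558576 -0.012039023646745122 0.05864586636115783 [0.5912 0.0525 0.0584] ((-30.025907516479492, -10.508195877075195), (10.23069953918457, 28.3185977935791), 21.415252685546875)
```

```bash
python3 -m jog '[[0,-0.005,0.04,0,0,0,0],[0,-0.005,0.08,0,0,0,0],[0,0,0.11,0,0,0,0],[0,0.010,0.11,0,0,0,0],[0,0.021,0.11,0,0,0,0],[0,0.027,0.11,0,0,0,0],[0,0.030,0.11,0,0,0,0],[0,0.030,0.11,0,0,0,0]]' 120; python3 -m jog '[[0,-0.010,0,0,0,0,0],[0,-0.025,0,0,0,0,0],[0,-0.030,0,0,0,0,0],[0,-0.030,-0.01,0,0,0,0],[0,-0.030,-0.03,0,0,0,0],[0,-0.030,-0.06,0,0,0,0],[0,-0.030,-0.09,0,0,0,0],[0,-0.030,-0.11,0,0,0,0]]' 120; python3 bar.py 5
```

```text
t: 20.7
tool_pos: [0.4774, -0.059, 0.0978]
tool_rot: [0.999, 0.039, -0.006, -0.0]
wrist_force: [-21.6, -13.8, 2.3]
finger_gap: 0.214
t: 21.7
tool_pos: [0.4431, 0.0497, 0.0993]
tool_rot: [0.999, 0.038, 0.0, -0.0]
wrist_force: [-1.2, -0.2, -3.4]
finger_gap: 0.21
t 21.7 F [-1.1781 -0.2206 -3.4203] tcp [0.4431 0.0497 0.0993]
top n 150 bar y -0.070..0.062 skew -1.95 deg mid bar x -0.0922 -> insert x -0.0132 L -0.0903 R -0.0940
top core 190 -0.01674131054166221 -0.0013020452117201088 0.0603528660792495 [0.6029 0.0641 0.0604] ((-16.308897018432617, -0.7002372741699219), (43.903465270996094, 30.504806518554688), 89.23252868652344)
wrist n 7295 bar y -0.033..0.065 skew 2.80 deg mid bar x -0.0945 -> insert x -0.0155 L -0.0972 R -0.0918
wrist core 553 -0.026338098993974025 -0.008834643980455885 0.05863682067916831 [0.5939 0.0559 0.0585] ((-27.98838996887207, -6.415473937988281), (11.370633125305176, 35.63260269165039), 22.696434020996094)
```

```bash
python3 -m jog '[[0,0.012,0,0,0,0,0],[0,0.022,0,0,0,0,0],[0,0.031,0,0,0,0,0],[0,0.037,0,0,0,0,0],[0,0.039,0,0,0,0,0],[0,0.039,0,0,0,0,0],[0,0.025,0,0,0,0,0],[0,0.012,0,0,0,0,0]]' 120; python3 bar.py 6
```

```text
t: 22.8
tool_pos: [0.4547, 0.0484, 0.0992]
tool_rot: [0.999, 0.037, 0.0, 0.0]
wrist_force: [-0.8, 0.4, -3.0]
finger_gap: 0.209
t 22.8 F [-0.8034  0.4137 -3.0262] tcp [0.4547 0.0484 0.0992]
top n 49 bar y -0.061..-0.040 skew -3.07 deg mid bar x -0.0918 -> insert x -0.0128 L -0.0889 R -0.0948
top core 185 -0.010195101218647078 -0.002353750724249119 0.06037545341719741 [0.6095 0.0636 0.0604] ((-10.692863464355469, -2.38555908203125), (41.93848419189453, 29.02927589416504), 86.88864135742188)
wrist n 8255 bar y -0.032..0.073 skew -3.59 deg mid bar x -0.0882 -> insert x -0.0092 L -0.0848 R -0.0917
wrist core 692 -0.020040929506738185 -0.008895026782946387 0.05893988221556904 [0.6002 0.0563 0.0586] ((-21.556283950805664, -7.477949142456055), (14.158248901367188, 34.81817626953125), 22.65127182006836)
```

```bash
python3 -m jog '[[0,-0.007,0.04,0,0,0,0],[0,-0.007,0.08,0,0,0,0],[0,0,0.11,0,0,0,0],[0,0.010,0.11,0,0,0,0],[0,0.020,0.11,0,0,0,0],[0,0.026,0.11,0,0,0,0],[0,0.029,0.11,0,0,0,0],[0,0.029,0.11,0,0,0,0]]' 120; python3 -m jog '[[0,-0.010,0,0,0,0,0],[0,-0.025,0,0,0,0,0],[0,-0.030,0,0,0,0,0],[0,-0.030,-0.01,0,0,0,0],[0,-0.030,-0.03,0,0,0,0],[0,-0.030,-0.06,0,0,0,0],[0,-0.025,-0.09,0,0,0,0],[0,-0.019,-0.11,0,0,0,0]]' 120; python3 bar.py 7
```

```text
t: 23.9
tool_pos: [0.4922, -0.0582, 0.0991]
tool_rot: [0.999, 0.038, 0.0, -0.0]
wrist_force: [0.6, -0.8, -3.5]
finger_gap: 0.209
t: 24.9
tool_pos: [0.465, 0.0513, 0.0993]
tool_rot: [0.999, 0.038, 0.0, -0.0]
wrist_force: [0.2, -1.2, -2.7]
finger_gap: 0.21
t 24.9 F [ 0.2137 -1.2272 -2.6747] tcp [0.465  0.0513 0.0993]
top n 71 bar y -0.069..-0.039 skew -2.58 deg mid bar x -0.0771 -> insert x 0.0019 L -0.0746 R -0.0796
top core 188 -0.0018395196497786055 -8.861416683781304e-05 0.060078900179487915 [0.6177 0.0665 0.0603] ((-1.8424835205078125, -0.7066879272460938), (31.4003849029541, 43.970787048339844), 0.7334988117218018)
wrist n 7440 bar y -0.029..0.066 skew 2.38 deg mid bar x -0.0792 -> insert x -0.0002 L -0.0815 R -0.0769
wrist core 1302 -0.009450222252993723 -0.0028326216045475045 0.059164019734994744 [0.6103 0.0632 0.0588] ((-11.364677429199219, -1.6408843994140625), (18.555706024169922, 47.313560485839844), 23.565404891967773)
```

```bash
python3 -m jog '[[0,0.006,0,0,0,0,0],[0,0.011,0,0,0,0,0],[0,0.015,0,0,0,0,0],[0,0.018,0,0,0,0,0],[0,0.018,0,0,0,0,0],[0,0.0,0,0,0,0,0],[0,-0.02,0,0,0,0,0],[0,-0.035,0,0,0,0,0]]' 120; python3 bar.py 8
```

```text
t: 26.0
tool_pos: [0.4293, 0.0469, 0.0992]
tool_rot: [0.999, 0.037, 0.0, -0.0]
wrist_force: [-0.3, 0.1, -2.7]
finger_gap: 0.21
t 26.0 F [-0.342   0.1302 -2.7342] tcp [0.4293 0.0469 0.0992]
top n 296 bar y -0.069..0.065 skew 0.66 deg mid bar x -0.0798 -> insert x -0.0008 L -0.0804 R -0.0791
top core 190 -0.0008571250865623182 -0.00143953184057466 0.060353282556057763 [0.6188 0.0652 0.0605] ((-0.42371082305908203, -1.38714599609375), (43.96088790893555, 29.821285247802734), 87.23790740966797)
wrist n 6985 bar y -0.057..0.067 skew 1.41 deg mid bar x -0.0793 -> insert x -0.0003 L -0.0806 R -0.0779
```

View pics/v8.png

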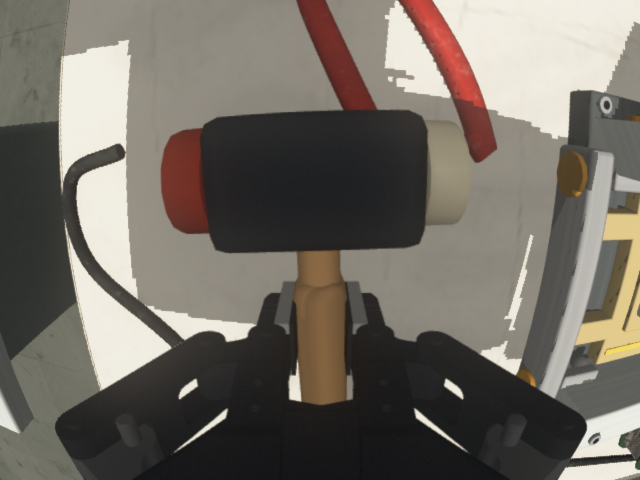

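```bash
python3 -m jog '[[0,0,0,-0.03,0,0,0],[0,0,0.03,-0.06,0,0,0],[0,-0.005,0.08,-0.06,0,0,0.03],[0,-0.01,0.13,-0.06,0,0,0.06],[0,-0.02,0.19,-0.06,0,0,0.07],[0,-0.03,0.25,-0.06,0,0,0.07],[0,-0.034,0.29,-0.06,0,0,0.07],[0,-0.036,0.31,-0.055,0,0,0.07]]' 120; python3 - <<'E'
from h import *
print(rel([.418,-.266,.0815],down(np.radians(0.4))),bot.state()['tool_pos'])
E
```

```text
t: 27.1
tool_pos: [0.4176, -0.2672, 0.1544]
tool_rot: [1.0, 0.001, 0.001, 0.001]
wrist_force: [1.0, 0.5, -3.2]
finger_gap: 0.208
(array([ 0.0003, -0.0013,  0.0729]), array([ 0.0012, -0.0016, -0.0043])) [ 0.41759733 -0.26720034  0.15441764]
```

```bash
python3 -m jog '[[0,0,0,0.02,0,0,0],[0,0,0,0.045,0,0,0],[0,0,0,0.062,0,0,0],[0,0,0,0.070,0,0,0],[0,0,0,0.0725,0,0,0],[0,0,0,0.073,0,0,0],[0,0,0,0.073,0,0,0],[0,0,0,0.073,0,0,0]]' 120
```

```text
t: 28.1
tool_pos: [0.4174, -0.265, 0.0816]
tool_rot: [1.0, 0.002, 0.0, 0.0]
wrist_force: [-0.2, 0.5, -0.5]
finger_gap: 0.212
```

```bash
python3 -m jog '[[0.2,0,0,0.0005,0,0,0],[0.3,0,0,0.0005,0,0,0],[0.45,0,0,0.0005,0,0,0],[0.5,0,0,-0.01,0,0,0],[0.5,0,0,-0.04,0,0,0],[0.5,0,0,-0.09,0,0,0],[0.6,0,-0.03,-0.14,0,0,0.15],[0.6,0.01,-0.07,-0.17,0,0,0.32]]' 60; python3 - <<'E'
from h import *
np.set_printoptions(precision=4,suppress=True)
p,d,m=snap('wrist','w9.png')
print(bot.state()['tool_pos'],rel([.60,.066,.27],down(np.radians(-85))))
E
```

```text
t: 29.1
tool_pos: [0.4269, -0.1946, 0.2542]
tool_rot: [0.987, -0.16, 0.001, 0.001]
wrist_force: [0.9, -0.8, -0.7]
finger_gap: 0.603
[ 0.4283 -0.1914  0.2568] (array([ 0.0779, -0.2995, -0.0127]), array([-0.0035, -0.0053,  1.1494]))
```

View pics/w9.png

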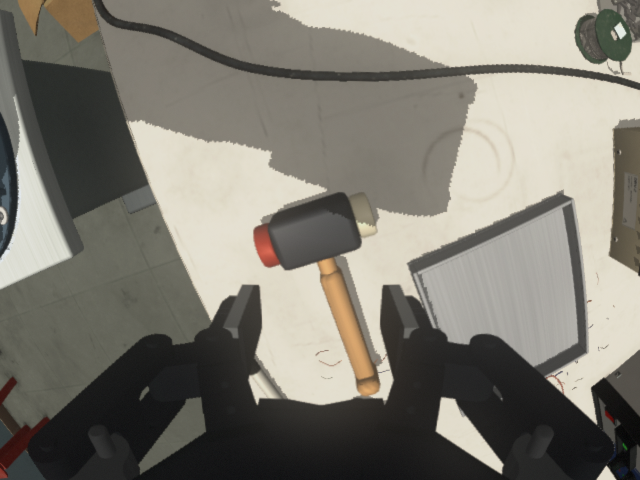

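```bash
python3 -m jog '[[0.65,0.006,-0.045,-0.002,0,0,0.17],[0.65,0.012,-0.09,-0.004,0,0,0.34],[0.65,0.018,-0.135,-0.006,0,0,0.51],[0.65,0.024,-0.18,-0.008,0,0,0.68],[0.65,0.03,-0.225,-0.01,0,0,0.85],[0.65,0.036,-0.265,-0.012,0,0,1.02],[0.65,0.04,-0.287,-0.013,0,0,1.15],[0.65,0.04,-0.287,-0.013,0,0,1.15]]' 60; python3 - <<'E'
from h import *
np.set_printoptions(precision=4,suppress=True)
p,d,m=snap('wrist','w10.png'); W=wrist_W(d,m);np.savez('w10.npz',p=p,W=W)
print(bot.state()['tool_pos'],bot.state()['t'])
c,s_=np.cos(np.radians(4.3)),np.sin(np.radians(4.3))
X=(W[...,0]-.6195)*c+(W[...,1]-.0667)*s_; Y=-(W[...,0]-.6195)*s_+(W[...,1]-.0667)*c; Z=W[...,2]
k=(abs(X)<.04)&(abs(Y)<.045)&(Z>.054)&(Z<.068)
rr=cv2.minAreaRect((W[k][:,:2]*1000).astype(np.float32)); print('core',k.sum(),W[k].mean(0),np.median(Z[k]),rr)
E
```

```text
t: 30.15
tool_pos: [0.5541, 0.0666, 0.2646]
tool_rot: [0.744, -0.668, 0.0, -0.0]
wrist_force: [0.7, -0.9, -0.1]
finger_gap: 0.652
[0.5537 0.0657 0.2644] 30.2
core 2356 [0.6218 0.0673 0.0595] 0.05962103680404163 ((621.6639404296875, 67.14065551757812), (29.97463607788086, 43.8429069519043), 4.93988037109375)
```

View pics/w10.png

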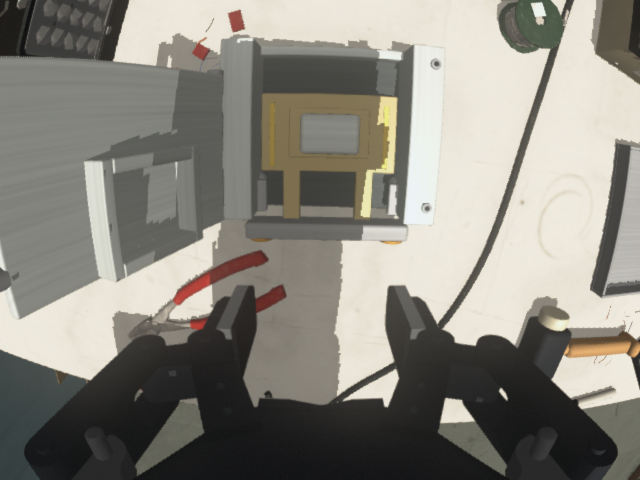

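```bash
python3 -m jog '[[0.65,0.003,-0.035,0.02,0,0,0.01],[0.65,0.0067,-0.0665,0.04,0,0,0.021],[0.65,0.0067,-0.0665,0.075,0,0,0.021],[0.65,0.0067,-0.0665,0.09,0,0,0.021],[0.65,0.0067,-0.0665,0.09,0,0,0.021],[0.65,0.0067,-0.0665,0.09,0,0,0.021],[0.65,0.0067,-0.0665,0.09,0,0,0.021],[0.65,0.0067,-0.0665,0.09,0,0,0.021]]' 60; python3 - <<'E'
from h import *
p,d,m=snap('wrist','w11.png'); 
print(bot.state()['tool_pos'],bot.state()['t'],rel([.6205,.0662,.106],down(np.radians(-85))))
E
```

```text
t: 31.2
tool_pos: [0.6209, 0.066, 0.175]
tool_rot: [0.736, -0.677, 0.0, -0.0]
wrist_force: [0.8, -0.1, -0.1]
finger_gap: 0.65
[0.62088376 0.06598192 0.17473551] 31.25 (array([-0.0003,  0.0004,  0.0687]), array([-0.0008, -0.0001, -0.0026]))
```

View pics/w11.png

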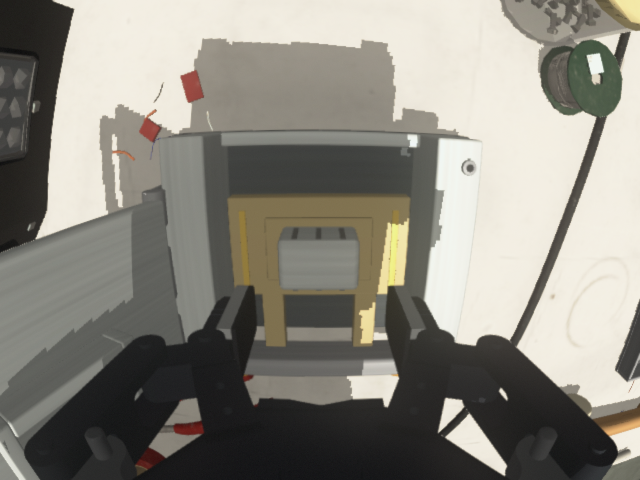

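```bash
python3 -m jog '[[0.65,0,0,0.025,0,0,0],[0.65,0,0,0.05,0,0,0],[0.65,0,0,0.065,0,0,0],[0.65,0,0,0.0685,0,0,0],[0.65,0,0,0.0685,0,0,0],[0.4,0,0,0.0685,0,0,0],[0.4,0,0,0.0685,0,0,0],[0.4,0,0,0.0685,0,0,0]]' 80
```

```text
t: 32.25
tool_pos: [0.6214, 0.0661, 0.107]
tool_rot: [0.736, -0.677, 0.001, -0.001]
wrist_force: [-0.2, 0.8, 6.3]
finger_gap: 0.501
```

```bash
python3 -m jog '[[0.2,0,0,0,0,0,0],[0.2,0,0,-0.005,0,0,0],[0.2,0,0,-0.015,0,0,0],[0.2,0,0,-0.03,0,0,0],[0.2,0,0,-0.045,0,0,0],[0.2,0,0,-0.06,0,0,0],[0.2,0,0,-0.08,0,0,0],[0.2,0,0,-0.1,0,0,0]]' 100; python3 - <<'E'
from h import *
p,d,m=snap('wrist','w12.png'); 
p2,d2,m2=snap('top','t12.png'); np.savez('t12.npz',p=p2,d=d2)
s=bot.state();print(s['tool_pos'],s['t'],s['wrist_force'],s['moment'],s['finger_gap'])
v,u=np.mgrid[0:480,0:640];K=m2['intrinsics'];W=np.stack([(u-K[0,2])/K[0,0]*d2,(v-K[1,2])/K[1,1]*d2,d2],-1)@R.from_quat(m2['orientation']).as_matrix().T+m2['origin']; Z=W[...,2]
k=(u>350)&(u<455)&(v>190)&(v<285)&(Z>.016)&(Z<.04)
P=W[k];rr=cv2.minAreaRect((P[:,:2]*1000).astype(np.float32));print(rr,cv2.boxPoints(rr))
E
```

```text
t: 33.25
tool_pos: [0.6207, 0.0659, 0.2072]
tool_rot: [0.736, -0.677, 0.0, -0.0]
wrist_force: [1.2, 0.6, -4.8]
finger_gap: 0.497
[0.62168532 0.0660133  0.20866812] 33.35 [ 0.33262297 -0.00560586 -3.405291  ] [ 0.04793197 -0.14726605  0.00860573] 0.49753951395340584
((575.992431640625, -354.2164001464844), (199.65878295898438, 276.1781921386719), 6.1891350746154785) [[ 461.8574  -227.69485]
 [ 491.63242 -502.26334]
 [ 690.12744 -480.73795]
 [ 660.3524  -206.16946]]
```

View pics/w12.png

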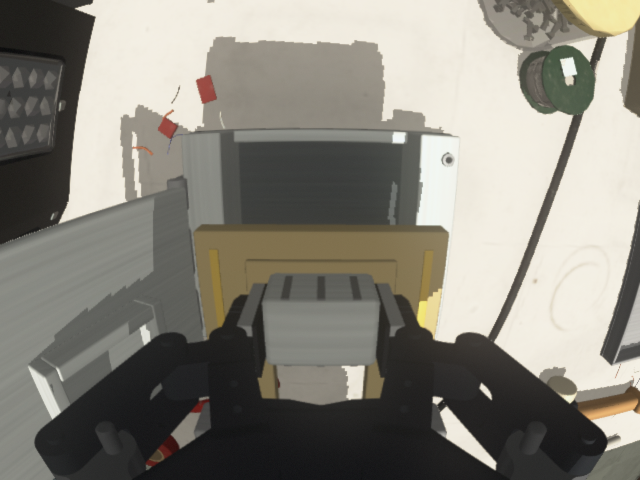

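View pics/t12.png

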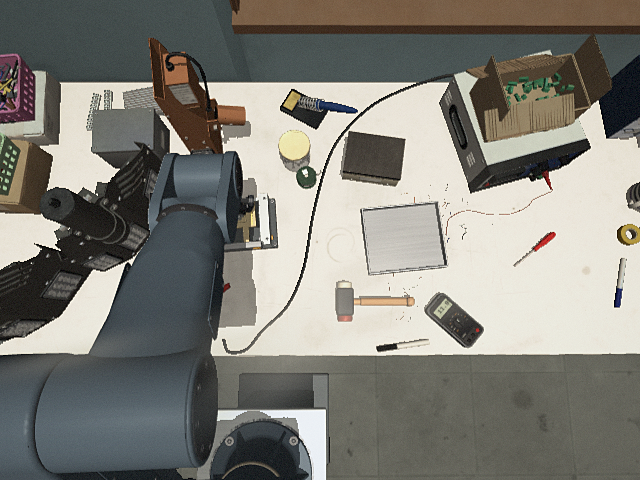

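```bash
python3 - <<'E'
from h import *
print(rel([.616,-.369,.20],down(np.radians(-84.1))),bot.state()['tool_pos'])
E
```

```text
(array([0.433 , 0.0424, 0.0086]), array([-0.0043, -0.0003, -0.0184])) [0.62168532 0.0660133  0.20866812]
```

```bash
python3 -m jog '[[0.2,0.02,0.002,0,0,0,0],[0.2,0.06,0.006,0,0,0,0],[0.2,0.11,0.011,0,0,0,-0.005],[0.2,0.165,0.016,0,0,0,-0.01],[0.2,0.22,0.022,0,0,0,-0.018],[0.2,0.275,0.027,0,0,0,-0.018],[0.2,0.33,0.032,0,0,0,-0.018],[0.2,0.375,0.037,0,0,0,-0.018]]' 100; python3 -m jog '[[0.2,0.035,0.003,0,0,0,0],[0.2,0.055,0.005,0,0,0,0],[0.2,0.058,0.0055,0.01,0,0,0],[0.2,0.058,0.0055,0.03,0,0,0],[0.2,0.058,0.0055,0.05,0,0,0],[0.2,0.058,0.0055,0.05,0,0,0],[0.2,0.058,0.0055,0.05,0,0,0],[0.2,0.058,0.0055,0.05,0,0,0]]' 100; python3 - <<'E'
from h import *
p,d,m=snap('wrist','w13.png'); s=bot.state();print(s['t'],s['wrist_force'],s['tool_pos'],rel([.616,-.369,.0925],down(np.radians(-84.1))))
p,d,m=snap('scene'); cv2.imwrite('pics/s13.png',cv2.resize(p[180:330,270:450,::-1],None,fx=4,fy=4))
E
```

```text
t: 34.35
tool_pos: [0.6143, -0.3139, 0.2047]
tool_rot: [0.742, -0.67, -0.001, 0.0]
wrist_force: [1.0, 0.6, -3.9]
finger_gap: 0.499
t: 35.35
tool_pos: [0.6163, -0.3691, 0.1566]
tool_rot: [0.742, -0.67, 0.001, -0.0]
wrist_force: [-0.5, -0.9, -4.4]
finger_gap: 0.497
35.4 [ 0.13072449  0.00614574 -3.71916554] [ 0.61626669 -0.36917213  0.15650612] (array([-0.0003,  0.0003,  0.064 ]), array([-0.001 , -0.0008, -0.0004]))
```

View pics/w13.png

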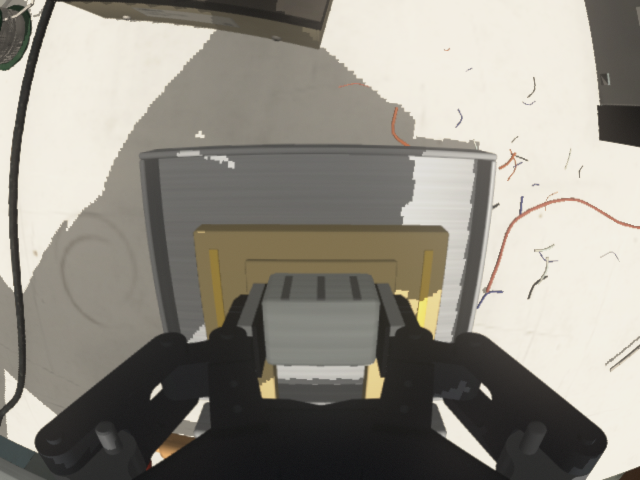

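View pics/s13.png

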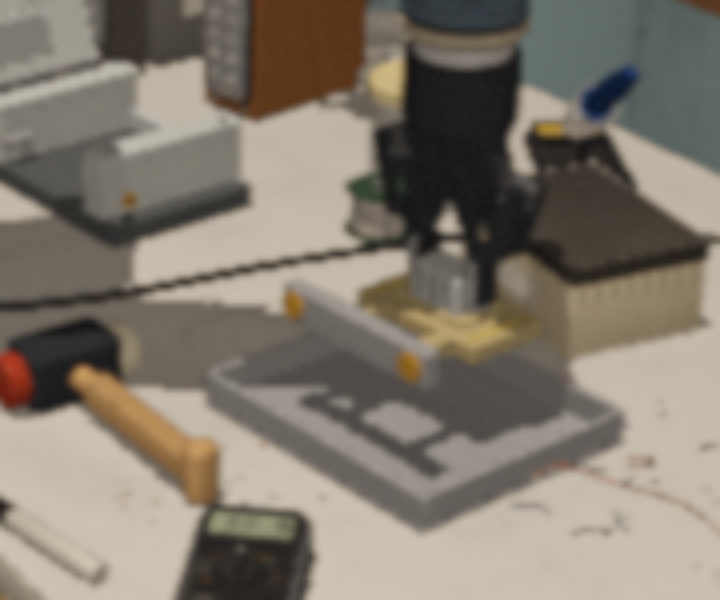

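```bash
python3 -m jog '[[0.2,0,0,0.02,0,0,0],[0.2,0,0,0.04,0,0,0],[0.2,0,0,0.052,0,0,0],[0.2,0,0,0.059,0,0,0],[0.2,0,0,0.0625,0,0,0],[0.2,0,0,0.064,0,0,0],[0.2,0,0,0.0645,0,0,0],[0.2,0,0,0.0645,0,0,0]]' 100
```

```text
t: 36.45
tool_pos: [0.6161, -0.3692, 0.0916]
tool_rot: [0.742, -0.67, 0.0, -0.0]
wrist_force: [0.6, 0.2, -4.3]
finger_gap: 0.498
```

Not in contact yet; I'll lower by small steps.

```bash
python3 -m jog '[[0.2,0,0,0.0005,0,0,0],[0.2,0,0,0.001,0,0,0],[0.2,0,0,0.001,0,0,0],[0.2,0,0,0.0015,0,0,0],[0.2,0,0,0.0015,0,0,0],[0.2,0,0,0.002,0,0,0],[0.2,0,0,0.002,0,0,0],[0.2,0,0,0.002,0,0,0]]' 100; python3 -c "
from h import *
s=bot.state();print(s['wrist_force'],s['moment'],s['tool_pos'])"
```

```text
t: 37.45
tool_pos: [0.6161, -0.3692, 0.0911]
tool_rot: [0.742, -0.67, 0.0, -0.0]
wrist_force: [-6.6, 4.8, 12.3]
finger_gap: 0.492
[-6.60750611  4.8070925  12.3476208 ] [ 0.92013187  1.04452742 -0.00458571] [ 0.61612516 -0.36919928  0.09106845]
```

```bash
python3 -m jog '[[0.2,0,0,-0.001,0,0,0],[0.2,0,0,-0.0015,0,0,0],[0.55,0,0,-0.0015,0,0,0],[0.65,0,0,-0.0015,0,0,0],[0.65,0,0,-0.0015,0,0,0],[0.65,0,0,-0.02,0,0,0],[0.65,0,0,-0.06,0,0,0],[0.65,0,0,-0.11,0,0,0]]' 20; python3 -m jog '[[0.65,0,0,-0.05,0,0,0],[0.65,0,0.03,-0.09,0,0,0],[0.65,0,0.07,-0.1,0,0,0],[0.65,0,0.11,-0.1,0,0,0],[0.65,0,0.11,-0.1,0,0,0],[0.65,0,0.11,-0.1,0,0,0],[0.65,0,0.11,-0.1,0,0,0],[0.65,0,0.11,-0.1,0,0,0]]'; python3 - <<'E'
from h import *
np.set_printoptions(precision=4,suppress=True)
p,d,m=snap('wrist','w14.png'); W=wrist_W(d,m); Z=W[...,2]; s=bot.state();print(s['t'],s['tool_pos'])
k=(abs(W[...,0]-.617)<.04)&(abs(W[...,1]+.369)<.05)
print('core z',np.nanpercentile(Z[k&(Z>.035)],[20,50,80]),'flange',np.nanpercentile(Z[k&(Z>.012)&(Z<.025)],[20,50,80]))
A=W[k&(Z>.012)&(Z<.025)];c=np.linalg.lstsq(np.c_[A[:,:2],np.ones(len(A))],A[:,2],rcond=None)[0];print('tilt deg',np.degrees(c[:2]),len(A))
p,d,m=snap('scene','s14.png'); p,d,m=snap('top','t14.png')
E
```

```text
t: 38.45
tool_pos: [0.6158, -0.369, 0.201]
tool_rot: [0.742, -0.67, -0.0, 0.0]
wrist_force: [0.9, -0.7, 0.7]
finger_gap: 0.649
t: 39.45
tool_pos: [0.5071, -0.3801, 0.299]
tool_rot: [0.743, -0.67, -0.0, -0.0]
wrist_force: [-0.2, -0.1, 0.1]
finger_gap: 0.65
39.5 [ 0.507  -0.3802  0.2989]
core z [0.0428 0.0436 0.0442] flange [0.0142 0.0151 0.017 ]
tilt deg [-0.1146 -0.0196] 5597
```

View pics/w14.png

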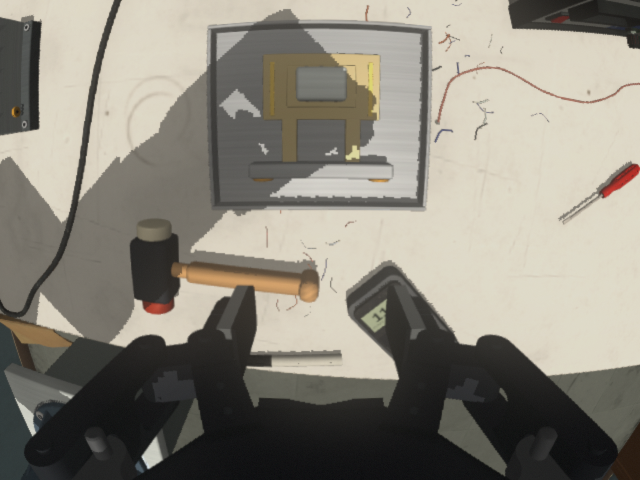

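View pics/s14.png

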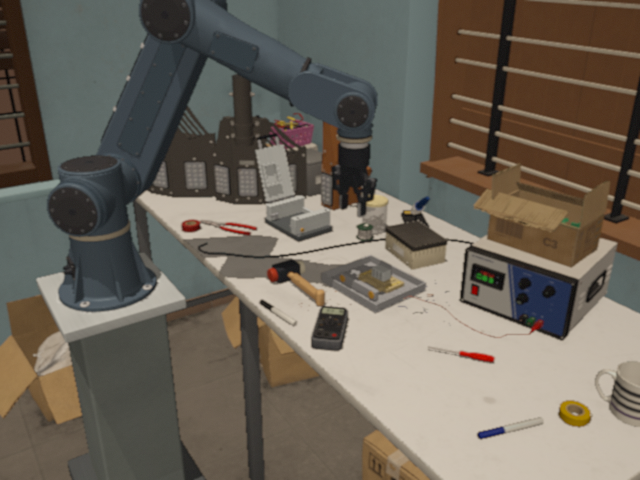

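View pics/t14.png

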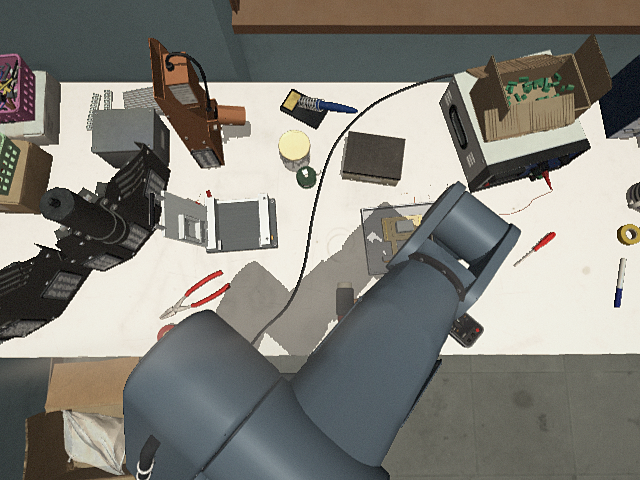

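```bash
python3 -c "
from station import bot
print(bot.close_job())"
```

```text
the job is handed in; nothing more can be done
None
```

The job is done and was handed in at about 39.5 s of the 67 s allowed. No verdict was reported.

- **Lid:** I swung it up by its bail and let go at about 1.85 rad. It stays open, leaning left.
- **Taps:** I walked the insert forward about 32 mm with eight mallet taps. The order was left, left, right, left, right, left, right, then a light left to straighten it. The first left tap was repeated because it swung the end only halfway, so that pair was not strictly in turn.
- **Tap force:** I read 22–28 N along the slide and 14–22 N sideways at the end of two of the right-hand taps. That is more than the stated 8–14 N, but far below the wrist limit.
- **Mallet:** I laid it back where it had been lying on the table.
- **Insert:** I lifted it out by its core and pressed it lightly onto the tray floor, with about 12 N upward on the wrist, then backed off before letting go.

**Last checks:**
- The insert lies upright and flat in the tray, with a fitted tilt of about 0.1°. Its core top reads 43.6 mm against about 45 mm expected.
- In the last pictures the lid is open, the gripper is clear of everything, and the other things on the bench look unmoved. I judged those by eye, not by measuring them.
- During the taps, the top and wrist cameras disagreed by 1–3° on the insert's skew, and by more when the arm blocked the top view. They agreed to about 1 mm on how far it had slid once the top view was clear at the end.

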